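Set up a batch of crimp ferrules in the V-bed of a marking machine

ROBOT

A 6-joint arm with a two-finger parallel gripper is mounted at the origin on the work surface. World frame = base frame: x ahead of the robot, y to its left, z up, the work surface at z = 0. Lengths are in m, angles in rad, forces in N, time in s.
With the tool pointing down it reaches from about 0.25 to 0.725 m from the base axis. Payload 4 kg.
Tool frame: the origin (TCP) lies midway between the tips of the shut fingers; the grasp point (between the pads) lies 19 mm behind it; z points along the fingers, y is the line along which they close (so a half turn about z gives the same grasp; the last joint's range is limited). The gripper opens to 85 mm and grips with 20 to 120 N. Pads are 22 mm wide; open, the fingers measure 114 mm over their backs; the gripper's body (76 mm by 85 mm) begins 54 mm behind the grasp point. The pads swing forward as they close: fully open they stand 13 mm farther back than shut.
Start: joints at [1.281, 0.241, 0.005, 1.335, 0, 1.571], TCP at [0.143, 0.479, 0.192] pointing down, gripper open.
Joint ranges: [-2.72, 2.72], [-1.05, 1.87], [-1.09, 1.28], [-1.99, 2.15], [-1.42, 1.44], [-3.14, 3.14]. Speed limits (rad/s): [2.79, 2.79, 3.14, 3.14, 3.14, 3.14].

INTERFACE

Orientations are given as a unit quaternion [x, y, z, w].
In Python, from workcell import bot gives the robot as it stands.
- The arm moves only by the tool move_arm, never from a script. Its argument "motion" is a list of rows, each an object of numbers: "x", "y", "z": the shift along the tool's x, y, z in cm; "yaw": the turn about the tool's z in degrees. A call has 1 to 20 rows; each row is the pose to reach, as a shift and turn from the pose commanded when the call began, along the tool's axes at that moment; what a row does not reach only later rows make up. A row lasts 1/8 s, in which the tool goes at most 62.5 mm and 10.7 degrees, less where a joint would pass 70% of its speed; a pose out of reach is approached as far as the arm can. A call with a gripper value outside its range is refused whole. "gripper" is the opening, from -1 (shut) to 1 (fully open), set as the call begins (left out, the last holds). The fingers move at their own pace and stop on an object; the grip force is fixed at half the most. Time passes only in rows, so rows that repeat a pose let the fingers close. It gives the time, the measured TCP pose, the force, the opening and the grip force at its end, in the units of the state.
- bot.get_obs(): the state, without advancing time (a new reading comes with each control period).
- bot.camera(name): name is "side" or "top" or "wrist"; returns the picture (400x640x3 uint8, blue, green, red); there is no depth.
- bot.camera_model(name): a dict with "K" (3x3 intrinsics, pixels), "world_from_camera" (4x4, takes a point from camera to world coordinates). Camera axes: x right, y down, z forward; pixel columns grow to the right and rows downward; lengths in m; the calibration is good to about 2 mm. A picture is of the moment at which its call begins: read the wrist's pose just before it. camera_model takes no time and is no camera call; for the wrist camera it gives the pose at the moment of the call.
- bot.job_done(): hands the job in; it is judged then, once.
Trained networks look in the newest picture that a camera, given by its name, has taken for a name from the list of things; names that differ only in an ending like _2 or _b are one class to them, and where a whole thing is asked for, a point or a joint stands for the part that bears it (a point fixed in the world has none). Each returns a list of dicts, best first, with "score" (0 to 1); they miss things now and then, are a little off and sometimes report something else, mostly with a low value. They report only what shows in the picture. A call takes as long as a camera call. They do not tell look-alikes from the thing itself.
- bot.cut_out(camera, name): "mask" (400x640 bool, what is visible of it) and "centre" ([row, column] in pixels, amid what is visible of it).
The state is a dict: "clock": time; "joint_pos": joint angles; "joint_vel": joint speeds; "tau": joint torques, N m; "eef_pos": TCP position; "tool_rot": TCP orientation; "ft_force": force on the tool from outside, world axes, zero at the start; "ft_torque": the same for the moment, N m; "grip_width": finger opening in m; "grasp_force": force on a finger pad.
Only numpy, scipy, OpenCV 4.12 (cv2) and the standard library are available. Lean on these libraries where they do the work, as an engineer would, in place of code of your own. Each camera call takes 0.05 s, during which the arm holds its last target. There are 200 camera calls.

TASK

Set up the marking machine for this batch of ferrules: take the leftover test sleeve out of the V-groove and put it in the empty blue bin by the right-hand end of the machine, lay all the ferrules from the bench in the groove one behind another with their narrow necks pointing away from the end stop, and push the row gently along the groove until it is closed up tight against the stop. Then slide the carriage so that the dark marking band of the last ferrule, the one farthest from the stop, is right under the stylus, and leave it there; do not disturb the spray bottle and the loose adapters.

Things in the scene. Friction and masses are not known exactly. Their poses are not given: they have to be found in the camera images.
- ferrule1: steel crimp ferrule lying on the bench: eight-sided barrel 30 mm across flats x 34 mm, then a round neck 23 mm diameter x 8 mm; 42 mm long, 0.09 kg. May be absent (None). Origin: on its axis at half length (21 mm from either end face, 15 mm above what it lies on). Its y axis runs along the axis, pointing to the neck end; x and z may point anywhere round the axis
- ferrule2: another ferrule, exactly like ferrule1 (same size, origin and axes); may be absent
- ferrule3: another ferrule, exactly like ferrule1 (same size, origin and axes); may be absent
- ferrule4: another ferrule, exactly like ferrule1 (same size, origin and axes); may be absent
- ferrule5: another ferrule, exactly like ferrule1 (same size, origin and axes); may be absent
- band1 (a point): the point on the axis of ferrule1 at the middle of its marking band (dark matt band 8 mm wide round the barrel), 4 mm from the body's origin towards the plain end, so 17 mm from the plain end face; None if the ferrule is absent
- band2 (a point): the point on the axis of ferrule2 at the middle of its marking band (dark matt band 8 mm wide round the barrel), 4 mm from the body's origin towards the plain end, so 17 mm from the plain end face; None if the ferrule is absent
- band3 (a point): the point on the axis of ferrule3 at the middle of its marking band (dark matt band 8 mm wide round the barrel), 4 mm from the body's origin towards the plain end, so 17 mm from the plain end face; None if the ferrule is absent
- band4 (a point): the point on the axis of ferrule4 at the middle of its marking band (dark matt band 8 mm wide round the barrel), 4 mm from the body's origin towards the plain end, so 17 mm from the plain end face; None if the ferrule is absent
- band5 (a point): the point on the axis of ferrule5 at the middle of its marking band (dark matt band 8 mm wide round the barrel), 4 mm from the body's origin towards the plain end, so 17 mm from the plain end face; None if the ferrule is absent
- marker: bench marking machine, fixed: grey base 80 mm wide, 610 mm long, 18 mm high with two rails; a column 0.32 m high behind its left end holds a round head (46 mm diameter, from 0.165 m up) with the stylus pointing down. Origin: on the bench under the stylus; y axis along rails and groove, to the robot's left; base from y -0.48 to +0.13. Heading varies by some degrees
- stylus_tip (a point): the tip of the fixed stylus, pointing down, 92 mm above the bench: 5 mm above the top of a ferrule that lies in the groove
- carriage (a joint): travel of the carriage along the rails, m: 0 at home (robot's right), growing towards and under the stylus (marker's +y), 0.32 at most. It stays where left: about 7 N slides it. It carries a straight 90 degree steel V-groove, 240 mm long from the stop, 35 mm wide overall, its edges 7 mm below the axis of a ferrule lying in it, and a plate 72 mm wide below
- stop_face (a point): on the face of the end stop (dark plate 34 mm wide, 8 mm thick, at the right-hand end of the groove; press it with less than 20 N), where the axis of a ferrule lying in the groove meets it: 72 mm above the bench, 12 mm below the stop's top. y axis along the groove from the stop to the stylus, z up. A ferrule against the stop has its origin 21 mm along this y
- post_top (a point): top centre of the carriage's upright black grip post, 18 mm diameter and 50 mm tall, 45 mm behind the stop face; top 94 mm above the bench. Take it from above and draw the carriage along
- sleeve: the test sleeve left over from the last run: a plain eight-sided steel sleeve, 30 mm across flats and 60 mm long, no neck and no band, 0.14 kg, lying in the groove at the start. Origin at its middle, on the axis; y axis along it
- bin_floor (a point): centre of the inner floor of the empty blue bin for test pieces, fixed on the bench by the right-hand end of the machine: 140 mm (x) by 120 mm (y) outside, walls 4 mm; 70 mm high at the back (+x), 42 mm at the front. The point lies 4 mm above the bench; x axis to the bin's back
- spray: closed green spray bottle, 60 mm diameter, 190 mm tall, bystander at the left; origin under its centre
- adapter1: bystander: hexagonal steel adapter fitting, 30 mm across flats, about 50 mm long, lying near the front edge; origin at its middle
- adapter2: another bystander, like adapter1
- adapter3: another bystander, like adapter1, lying to the left of the ferrules
There are look-alikes about, which are no part of the job. Leave any pink or red look-alike of the ferrule1 alone.

How it is judged:
By the outcome, as a careful person would: the job done as asked, in the order asked, and still so for the second after the job is handed in, with the robot touching nothing.
Of ferrule1, ferrule2, ferrule3, ferrule4, ferrule5 only 3 to 5 are there at a start; the rules pass over those that are not, and their reading is None.
At some moment in a run one of ferrule1, ferrule2, ferrule3, ferrule4, ferrule5 may be knocked a few centimetres aside while the robot is not near it.
Once in a run the grip may slacken for a moment while it holds something.
It also fails if it takes over 210 s, if anything falls off the work surface, if the arm or the gripper's body presses on something with over 40 N, if the wrist force passes 120 N, or if a joint passes its speed limit or range.

## Working session

There is one attempt and no reset: what is moved stays moved. The work goes in short steps, Python scripts to look and compute and a tool call to move; the robot and the scene stay as the last step left them, time stands still between calls to the robot, and variables do not carry over. Pictures are saved under pics/ and viewed, at most 14 in all, crops included, and the job is handed in when it is done.

Besides the shell and the picture viewer there is one more tool, called as a command line: name --argument value ..., lists and objects as JSON in quotes. move_arm: Moves the arm, as the interface text tells. Its arguments: {"type":"object","properties":{"motion":{"type":"array"},"gripper":{"type":"number"}},"required":["motion"]}

```bash
mkdir -p pics; ls; cat > h.py <<'E'
import numpy as np, cv2
from workcell import bot
from scipy.spatial.transform import Rotation as R
def ray(cam,pix,z,M=None):
    M=M or bot.camera_model(cam); T=np.array(M["world_from_camera"]); K=np.array(M["K"])
    d=T[:3,:3]@np.linalg.solve(K,[pix[0],pix[1],1.]); o=T[:3,3]
    return o+d*(z-o[2])/d[2]
def proj(cam,p,M=None):
    M=M or bot.camera_model(cam); T=np.array(M["world_from_camera"]); K=np.array(M["K"])
    c=np.linalg.inv(T)@np.r_[p,1]; q=K@c[:3]; return q[:2]/q[2]
def snap(cam,name):
    im=np.array(bot.camera(cam)); cv2.imwrite(f"pics/{name}.png",im); return im
def tool(p):
    o=bot.get_obs(); Rm=R.from_quat(o["tool_rot"]); return Rm.inv().apply(np.array(p)-o["eef_pos"])*100
E
python3 - <<'E'
from h import *
np.set_printoptions(precision=3,suppress=True)
im=snap("top","top0"); im2=snap("side","side0")
for c in("top","side"):
    M=bot.camera_model(c);print(c,np.array(M["K"])[0],np.array(M["world_from_camera"])[:3])
o=bot.get_obs();print(o["eef_pos"],o["tool_rot"],o["clock"],o["grip_width"])
for n in["ferrule1","marker","carriage","stop_face","post_top","sleeve","bin_floor","adapter1","spray"]:
    for d in bot.cut_out("top",n):
        m=np.array(d["mask"]);r=cv2.minAreaRect(np.argwhere(m)[:,::-1].astype(np.float32)) if m.any() else None
        print(n,round(d["score"],2),np.array(d["centre"]),m.sum(),r)
E
```

```text
pics
top [386.617   0.    323.58 ] [[ 0.019 -0.993  0.118  0.406]
 [-1.    -0.022 -0.021  0.064]
 [ 0.023 -0.117 -0.993  1.083]]
side [380.332   0.    325.016] [[ 0.724 -0.368  0.584 -0.028]
 [-0.69  -0.395  0.606 -0.527]
 [ 0.008 -0.842 -0.54   0.6  ]]
[0.143 0.479 0.191] [ 0.144  0.99  -0.001 -0.   ] 0.1 0.08521575012000339
ferrule1 0.75 [136.5 367.7] 157 ((365.5, 136.5), (15.0, 11.0), 90.0)
ferrule1 0.73 [229.6 474.3] 177 ((475.0, 228.5), (15.0, 12.0), 90.0)
ferrule1 0.7 [224.6 423.2] 158 ((419.0588684082031, 224.7353057861328), (15.037208557128906, 11.399174690246582), 75.96376037597656)
ferrule1 0.67 [248.6 351.9] 128 ((353.3500061035156, 247.55001831054688), (13.914020538330078, 9.803059577941895), 71.56504821777344)
ferrule1 0.63 [218.1 338.1] 151 ((335.5, 221.0), (14.0, 11.0), 90.0)
ferrule1 0.59 [220.6 293.6] 164 ((291.0, 221.0), (16.0, 10.0), 90.0)
ferrule1 0.55 [222.4 372.8] 185 ((372.0, 223.5), (15.0, 12.0), 90.0)
marker 0.94 [160.5 258.6] 9701 ((288.238037109375, 161.4428253173828), (284.3187255859375, 94.01490783691406), 18.649538040161133)
marker 0.52 [164.9 359.2] 309
[... 778 characters left out ...]
adapter1 0.57 [262.1 394.3] 152 ((391.50006103515625, 262.00006103515625), (14.849242210388184, 12.020814895629883), 45.0)
adapter1 0.55 [259.2 284. ] 145 ((284.0, 260.5), (12.020814895629883, 13.435027122497559), 45.0)
adapter1 0.47 [222.7 370.3] 175 ((371.5, 223.5), (15.0, 11.0), 90.0)
adapter1 0.44 [234.3 225.2] 149 ((221.0, 233.0), (12.0, 14.0), 90.0)
spray 0.91 [226.2 156.4] 855 ((155.03848266601562, 225.6923370361328), (46.38899230957031, 22.69835662841797), 7.125016689300537)
spray 0.73 [264.5 391.2] 167 ((391.25006103515625, 262.2500305175781), (14.849241256713867, 12.727920532226562), 45.0)
spray 0.52 [259.1 282.6] 149 ((284.0, 260.5), (12.020814895629883, 13.435027122497559), 45.0)
```

```bash
python3 - <<'E'
import cv2
im=cv2.imread("pics/top0.png");c=im[100:290,130:530];cv2.imwrite("pics/a.png",cv2.resize(c,(800,380),interpolation=cv2.INTER_CUBIC))
c=im[120:280,270:490];cv2.imwrite("pics/b.png",cv2.resize(c,(792,576),interpolation=cv2.INTER_CUBIC))
E
```

```text
(no output)
```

View pics/b.png

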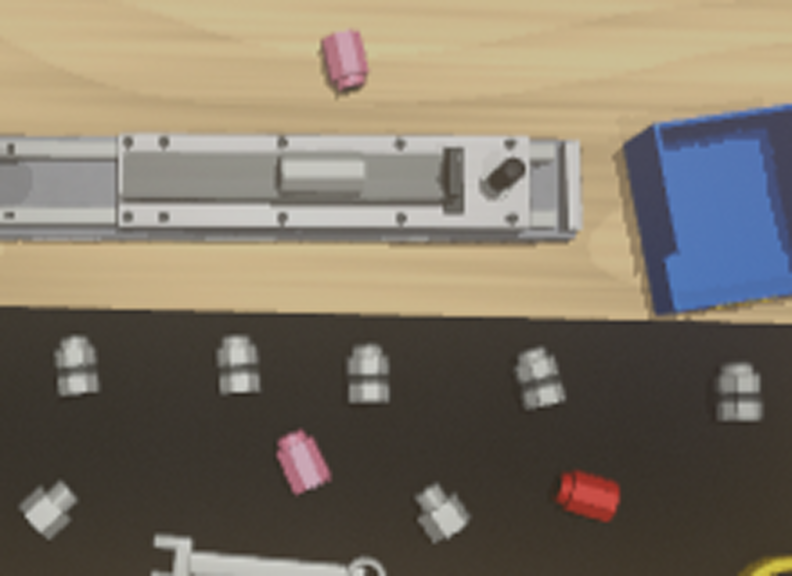

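View pics/side0.png

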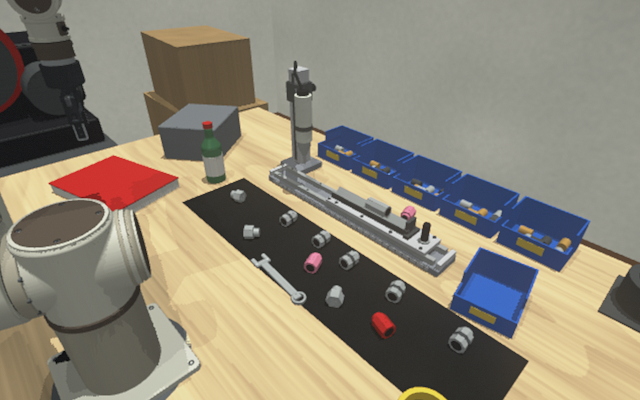

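```bash
python3 - <<'E'
from h import *
np.set_printoptions(precision=3,suppress=True)
M=bot.camera_model("top")
cr=lambda u,v:(270+u/3.6,120+v/3.6)
for n,(u,v,z) in dict(f1=(76,365,.022),f2=(238,365,.022),f3=(369,375,.022),f4=(541,378,.022),f5=(740,392,.022),slL=(280,172,.085),slR=(364,172,.085),stopT=(462,180,.084),stopb=(462,150,.084),stopf=(462,211,.084),posttop=(513,168,.094),plateBL=(122,135,.044),plateFL=(122,226,.044),plateBR=(527,137,.044),plateFR=(527,230,.044),binBR=(792,106,.07),binBL=(655,124,.07),binFL=(672,313,.042),ad1=(48,510,.015),ad2=(443,512,.015),pk=(303,462,.02)).items():
    print(n,ray("top",cr(u,v),z,M))
T=np.array(bot.camera_model("wrist")["world_from_camera"]);o=bot.get_obs();Rm=R.from_quat(o["tool_rot"]).as_matrix()
print(Rm.T@(T[:3,3]-o["eef_pos"]),Rm.T@T[:3,:3],np.array(bot.camera_model("wrist")["K"])[0])
# bin, spray
for d in bot.cut_out("top","bin_floor")[:1]: print(ray("top",d["centre"][::-1],.004,M)); 
E
```

```text
f1 [0.472 0.13  0.022]
f2 [0.474 0.006 0.022]
f3 [ 0.469 -0.094  0.022]
f4 [ 0.469 -0.226  0.022]
f5 [ 0.462 -0.38   0.022]
slL [ 0.612 -0.019  0.085]
slR [ 0.613 -0.08   0.085]
stopT [ 0.609 -0.152  0.084]
stopb [ 0.632 -0.152  0.084]
stopf [ 0.586 -0.152  0.084]
posttop [ 0.617 -0.187  0.094]
plateBL [0.646 0.099 0.044]
plateFL [0.576 0.097 0.044]
plateBR [ 0.652 -0.211  0.044]
plateFR [ 0.58  -0.211  0.044]
binBR [ 0.675 -0.405  0.07 ]
binBL [ 0.658 -0.301  0.07 ]
binFL [ 0.519 -0.321  0.042]
ad1 [0.362 0.148 0.015]
ad2 [ 0.366 -0.152  0.015]
pk [ 0.402 -0.044  0.02 ]
[ 0.069 -0.001 -0.182] [[ 0.001 -0.963 -0.27 ]
 [ 1.     0.001  0.001]
 [-0.001 -0.27   0.963]] [306.193   0.    316.847]
[ 0.608 -0.383  0.004]
```

View pics/a.png

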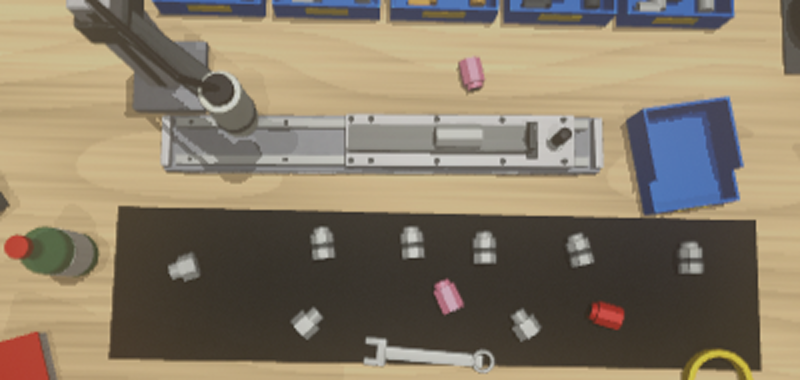

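move_arm --motion '[{"z": -5,"yaw": -3},{"z": -10,"yaw": -6},{"z": -15,"yaw": -10}]'

```text
invalid input at $.motion[0]: expected keys x, y, z, yaw
```

```bash
python3 - <<'E'
from h import *
o=bot.get_obs();print(np.round(o["joint_pos"],3),o["eef_pos"],o["tool_rot"],o["ft_force"])
E
```

```text
[ 1.281  0.241  0.005  1.335 -0.     1.571] [0.14290274 0.47915088 0.19183266] [1.44414985e-01 9.89517211e-01 2.23564178e-05 4.42014264e-06] [ 0.38405521 -0.76443463 -0.73323348]
```

move_arm --motion '[{"x": -4,"y": -2.6,"z": -1,"yaw": 5},{"x": -8,"y": -5.2,"z": -2,"yaw": 10},{"x": -12,"y": -8,"z": -3,"yaw": 15},{"x": -16,"y": -10.4,"z": -4,"yaw": 20},{"x": -20,"y": -13,"z": -5,"yaw": 25},{"x": -24,"y": -15.6,"z": -6,"yaw": 30},{"x": -28,"y": -18,"z": -6,"yaw": 35},{"x": -32,"y": -20.6,"z": -6,"yaw": 40},{"x": -36,"y": -23,"z": -6,"yaw": 45},{"x": -40,"y": -25.6,"z": -6,"yaw": 50},{"x": -44,"y": -28,"z": -6,"yaw": 55},{"x": -48,"y": -30.6,"z": -6,"yaw": 60},{"x": -52,"y": -33,"z": -6,"yaw": 65},{"x": -56,"y": -35.6,"z": -6,"yaw": 70},{"x": -59.2,"y": -37.7,"z": -6,"yaw": 73},{"x": -59.2,"y": -37.7,"z": -6,"yaw": 73},{"x": -59.2,"y": -37.7,"z": -6,"yaw": 73}]'

```text
clock: 2.72
eef_pos: [0.602, -0.051, 0.2515]
tool_rot: [0.705, 0.71, -0.0, -0.001]
ft_force: [0.2, -0.5, 0.2]
grip_width: 0.0854
grasp_force: 0.0
```

```bash
python3 - <<'E'
from h import *
np.set_printoptions(precision=3,suppress=True)
o=bot.get_obs();print(o["joint_pos"],o["eef_pos"],o["tool_rot"],o["ft_force"],o["clock"])
im=snap("wrist","w1");
for n in["sleeve","stop_face","ferrule1"]:
    for d in bot.cut_out("wrist",n)[:6]:
        m=np.array(d["mask"]);r=cv2.minAreaRect(np.argwhere(m)[:,::-1].astype(np.float32))
        print(n,round(d["score"],2),np.array(d["centre"]),r)
E
```

```text
[-0.085  0.447  0.453  1.578  0.     1.479] [ 0.602 -0.051  0.252] [ 0.705  0.71  -0.    -0.001] [ 0.21  -0.473  0.159] 2.725
sleeve 0.75 [173. 329.] ((329.0, 172.0), (54.0, 26.0), 90.0)
sleeve 0.6 [ 18.4 207.1] ((210.0940704345703, 14.940595626831055), (31.542678833007812, 40.79652404785156), 84.2894058227539)
sleeve 0.3 [141.3 325.5] ((328.0, 163.0), (252.0, 62.0), 90.0)
stop_face 0.96 [140.4 327.5] ((327.9999694824219, 162.99998474121094), (59.99999237060547, 251.99996948242188), 0.0)
ferrule1 0.94 [ 15.9 208.9] ((210.29310607910156, 15.517242431640625), (32.304691314697266, 41.35665512084961), 85.2363510131836)
ferrule1 0.89 [180.2 400.2] ((400.4615478515625, 182.30770874023438), (23.926164627075195, 35.69313430786133), 78.69007110595703)
ferrule1 0.85 [122.2 221.8] ((221.39108276367188, 120.41088104248047), (25.57245635986328, 38.10992431640625), 84.2894058227539)
ferrule1 0.81 [191.9 221.1] ((223.0, 194.0), (22.0, 34.0), 90.0)
ferrule1 0.72 [280.2 237.1] ((236.5, 277.0), (22.0, 19.0), 90.0)
ferrule1 0.7 [160.5 170.7] ((171.20001220703125, 157.89999389648438), (24.149534225463867, 38.013153076171875), 63.43495178222656)
```

View pics/w1.png

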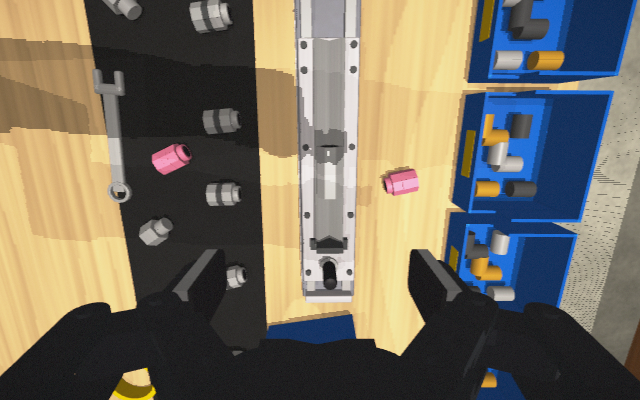

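```bash
python3 - <<'E'
from h import *
np.set_printoptions(precision=4,suppress=True)
im=cv2.cvtColor(cv2.imread("pics/w1.png"),6).astype(float)
for r in(50,70,90,110,225,230):
    print(r,np.mean(im[r-2:r+3,296:364],0).astype(int))
print("col", np.mean(im[30:300,322:336],1).astype(int))
E
```

```text
50 [165 116 176 223 230 220 204 195 194 216 228 230 231 232 233 233 195 140
 146 155 157 159 159 161 161 159 160 162 161 163 162 160 158 155 154 155
 156 155 154 156 156 155 159 159 155 153 158 161 161 194 219 222 224 231
 230 228 222 220 226 235 237 237 224 163 171 187 188 189]
70 [170 115 138 202 174 113  96  95  94  95  93 179 221 226 230 232 194 132
 141 151 153 157 158 159 160 159 159 160 160 164 165 163 162 157 157 158
 156 155 155 157 157 156 159 159 156 156 161 163 162 210 223 224 231 215
 149  97  99 100  97 116 160 225 210 169 180 188 191 191]
90 [136 109  93 119 140 146 207 223 226 228 229 227 226 225 227 229 189 128
 138 148 150 155 158 158 159 158 157 159 159 161 161 159 156 150 146 147
 150 148 148 149 149 149 152 151 147 149 156 159 176 217 225 226 228 227
 226 226 227 228 229 229 230 219 162 172 189 192 192 191]
110 [146 113  91 110 135 146 147 145 212 230 231 230 230 227 227 230 190 127
 139 151 150 157 160 159 160 161 159 160 160 163 165 162 159 153 149 148
 150 151 150 149 151 152 154 153 149 153 159 161 202 225 227 228 230 228
 227 228 229 228 229 229 229 207 170 
[... 982 characters left out ...]
57 154 135 132 128 128 124 108 109 109 108
 109 109 109 109 109 109 102  48  25  90 125 125 125 142 142 142 141 141
 123 123 123 123 123 123 148 189 189 214 214 214 213 213 213 213 213 212
 212 218 219 220 220 219 210 209 204 203 203 203 202 202 202 202 202 201
 201 201 201 201 200 200 200 165 152 153 152 152 152 152 152 152 152 152
 152 152 151 152 152 151 151 151 151 151 151 151 151 151 150 151 150 150
 151 150 150 150 149 149 149 143 128 111  80  60  45  43  43  41  41  42
  42  43  77  86  83  83  81 113 212 212 163 139 121 128 131 113  84  66
  52  47  40  36  37  38  39  40  40  40  40  39  39  40  43  68  73  67
  65  60  60  62  60  71  86  78  95  99 101 102 103 108 199 234 232 229]
```

```bash
python3 - <<'E'
from h import *
np.set_printoptions(precision=4,suppress=True)
M=bot.camera_model("wrist")
for r,a,b in((50,312.4,345.2),(110,312.4,344),(225,313.3,342.9)):
    p,q=ray("wrist",(a,r),.065,M),ray("wrist",(b,r),.065,M); print(r,p,q,(p+q)/2)
for n,u,v,z in(("slA",329,162.5,.087),("slB",329,199,.087),("stop front top",328,237,.084),("stop top back",328,243.5,.084),("post",330,263,.094),("grooveend",329,41,.065),("plateend",329,37.5,.044)):
    print(n,ray("wrist",(u,v),z,M))
E
```

```text
50 [0.5954 0.0854 0.065 ] [0.6315 0.0858 0.065 ] [0.6135 0.0856 0.065 ]
110 [0.5957 0.0221 0.065 ] [0.6323 0.0224 0.065 ] [0.614  0.0223 0.065 ]
225 [ 0.5977 -0.1192  0.065 ] [ 0.6356 -0.1188  0.065 ] [ 0.6166 -0.119   0.065 ]
slA [ 0.6152 -0.0353  0.087 ]
slB [ 0.6161 -0.0784  0.087 ]
stop front top [ 0.616  -0.1277  0.084 ]
stop top back [ 0.6161 -0.1363  0.084 ]
post [ 0.6187 -0.1577  0.094 ]
grooveend [0.6135 0.0946 0.065 ]
plateend [0.6141 0.1026 0.044 ]
```

move_arm --motion '[{"x": 0.2,"y": 1.3,"z": 3,"yaw": -0.5},{"x": 0.2,"y": 1.3,"z": 7,"yaw": -0.5},{"x": 0.2,"y": 1.3,"z": 11,"yaw": -0.5},{"x": 0.2,"y": 1.3,"z": 15,"yaw": -0.5},{"x": 0.2,"y": 1.3,"z": 17.5,"yaw": -0.5},{"x": 0.2,"y": 1.3,"z": 18.5,"yaw": -0.5},{"x": 0.2,"y": 1.3,"z": 18.5,"yaw": -0.5}]' --gripper 1

```text
clock: 3.8
eef_pos: [0.6152, -0.0487, 0.067]
tool_rot: [0.701, 0.713, -0.0, -0.0]
ft_force: [0.2, -0.6, 0.8]
grip_width: 0.0852
grasp_force: 0.0
```

move_arm --motion '[{"x": 0,"y": 0,"z": 0,"yaw": 0},{"x": 0,"y": 0,"z": 0,"yaw": 0},{"x": 0,"y": 0,"z": 0,"yaw": 0},{"x": 0,"y": 0,"z": 0,"yaw": 0},{"x": 0,"y": 0,"z": 0,"yaw": 0},{"x": 0,"y": 0,"z": 0,"yaw": 0}]' --gripper -1

```text
clock: 4.55
eef_pos: [0.6154, -0.0492, 0.0667]
tool_rot: [0.702, 0.713, -0.0, -0.0]
ft_force: [-0.5, -0.4, -0.2]
grip_width: 0.0002
grasp_force: 0.0
```

```bash
python3 - <<'E'
from h import *
im=snap("wrist","w2"); snap("top","t2"); s=snap("side","s2")
a=im[0:400,160:480]; b=cv2.resize(s[170:300,300:480],None,fx=2.4,fy=2.4)
c=np.zeros((400,760,3),np.uint8);c[:,:320]=a;c[:312,325:325+432]=b;cv2.imwrite("pics/c2.png",c)
print(bot.get_obs()["clock"])
E
```

```text
4.7
```

View pics/c2.png

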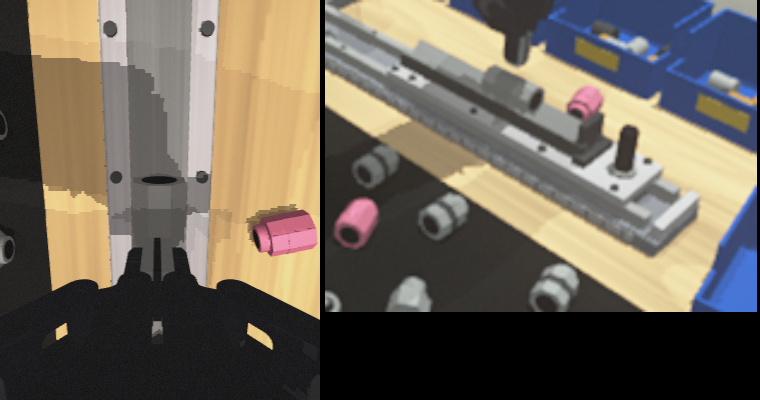

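```bash
python3 - <<'E'
from h import *
np.set_printoptions(precision=4,suppress=True)
o=bot.get_obs()
for c in("side","wrist","top"): print(c,proj(c,o["eef_pos"]),proj(c,[.615,-.049,.087]),proj(c,[.615,-.019,.072]),proj(c,[.615,-.079,.072]))
M=bot.camera_model("wrist")
print("sleeve end", ray("wrist",(160+157,180),.072,M), ray("wrist",(160+157,180),.087,M))
T=np.array(M["world_from_camera"]);print(T[:3,3])
m=bot.cut_out("side","sleeve")
for d in m[:3]: print(d["score"],d["centre"],ray("side",d["centre"][::-1],.075))
im=cv2.imread("pics/s2.png");cv2.circle(im,tuple(proj("side",o["eef_pos"]).astype(int)),2,(0,0,255),-1)
cv2.imwrite("pics/s2c.png",cv2.resize(im[130:270,270:470],(800,560),interpolation=cv2.INTER_CUBIC))
E
```

```text
side [377.4303 208.3939] [377.9277 201.6446] [368.32   201.8742] [386.8947 211.6587]
wrist [317.724  225.3553] [317.0941 237.4326] [317.9291 180.1047] [316.3022 271.9361]
top [358.5863 168.1384] [359.3745 166.7494] [347.487  167.6252] [369.9522 168.1611]
sleeve end [ 0.6145 -0.0189  0.072 ] [ 0.6144 -0.0158  0.087 ]
[0.6138 0.0181 0.2485]
0.34 [231.7, 252.9] [0.3274 0.0745 0.075 ]
```

View pics/s2c.png

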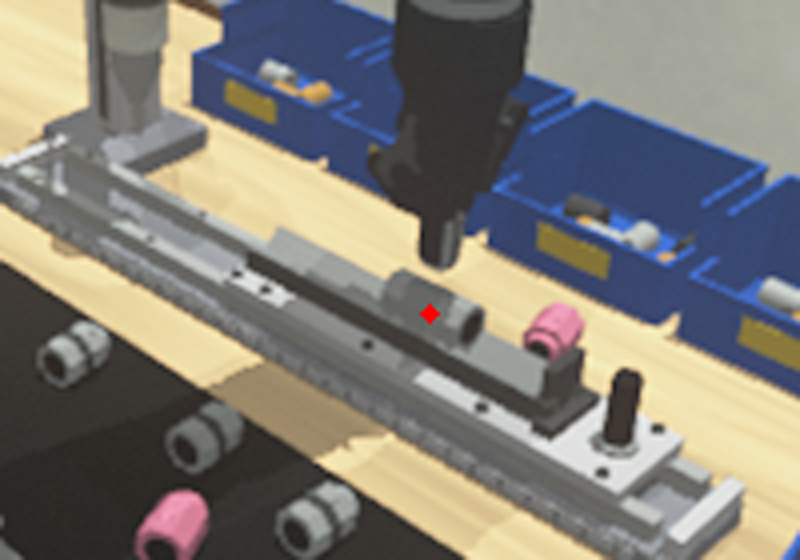

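move_arm --motion '[{"x": 0,"y": 0,"z": -1,"yaw": 0},{"x": 0,"y": 0,"z": -1,"yaw": 0},{"x": 0,"y": 0,"z": -1,"yaw": 0},{"x": 0,"y": 0,"z": -1,"yaw": 0},{"x": 0,"y": 0,"z": -1,"yaw": 0},{"x": 0,"y": 0,"z": 0,"yaw": 0},{"x": 0,"y": 0,"z": 1,"yaw": 0},{"x": 0,"y": 0,"z": 2,"yaw": 0},{"x": 0,"y": 0,"z": 2,"yaw": 0}]' --gripper 1

```text
clock: 5.88
eef_pos: [0.6142, -0.0491, 0.0451]
tool_rot: [0.702, 0.713, -0.001, -0.001]
ft_force: [-0.7, 0.2, 0.1]
grip_width: 0.0854
grasp_force: 0.0
```

```bash
python3 - <<'E'
from h import *
im=snap("wrist","w3"); s=snap("side","s3")
a=im[100:400,160:480]; b=cv2.resize(s[150:250,320:430],None,fx=4,fy=4,interpolation=cv2.INTER_CUBIC)
c=np.zeros((400,780,3),np.uint8);c[:300,:320]=a;c[:400,325:325+440]=b;cv2.imwrite("pics/c3.png",c)
o=bot.get_obs();print(o["eef_pos"],o["grip_width"],o["ft_force"])
for z in(.03,.05,.07,.09): print(z,[proj("side",[o["eef_pos"][0]+dx,o["eef_pos"][1],z]).round(1) for dx in(-.05,.05)],[proj("wrist",[o["eef_pos"][0]+dx,o["eef_pos"][1]+.011,z]).round(1) for dx in(-.0425,.0425)])
E
```

```text
[ 0.61530796 -0.04920053  0.04652909] 0.08534231813420393 [1.17967692 0.39688605 0.19338929]
0.03 [array([363.2, 228.4]), array([388.5, 212.7])] [array([254.8, 200.4]), array([381. , 202.4])]
0.05 [array([363.7, 221.8]), array([389.2, 206.4])] [array([248.3, 209.3]), array([387.6, 211.5])]
0.07 [array([364.3, 215.2]), array([390. , 199.9])] [array([240.4, 220.2]), array([395.7, 222.6])]
0.09 [array([364.8, 208.3]), array([390.8, 193.4])] [array([230.5, 233.9]), array([405.8, 236.6])]
```

View pics/c3.png

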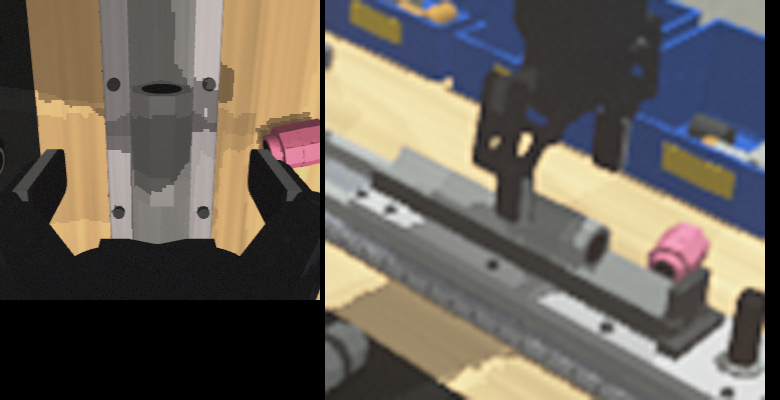

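move_arm --motion '[{"x": 0,"y": 0,"z": 0.8,"yaw": 0},{"x": 0,"y": 0,"z": 1.6,"yaw": 0},{"x": 0,"y": 0,"z": 1.6,"yaw": 0}]'

```text
clock: 6.35
eef_pos: [0.6145, -0.0491, 0.0297]
tool_rot: [0.702, 0.713, -0.001, -0.001]
ft_force: [-1.3, 0.0, -0.2]
grip_width: 0.085
grasp_force: 0.0
```

move_arm --motion '[{"x": 0,"y": 0,"z": 0,"yaw": 0},{"x": 0,"y": 0,"z": 0,"yaw": 0},{"x": 0,"y": 0,"z": 0,"yaw": 0},{"x": 0,"y": 0,"z": 0,"yaw": 0},{"x": 0,"y": 0,"z": 0,"yaw": 0},{"x": 0,"y": 0,"z": 0,"yaw": 0}]' --gripper -1

```text
clock: 7.1
eef_pos: [0.6167, -0.0493, 0.0317]
tool_rot: [0.702, 0.713, 0.001, 0.001]
ft_force: [3.4, 0.2, 3.4]
grip_width: 0.0281
grasp_force: 59.8
```

```bash
python3 - <<'E'
from h import *
im=snap("wrist","w4"); s=snap("side","s4")
o=bot.get_obs();print(o["eef_pos"],o["grip_width"],o["ft_force"],o["grasp_force"])
E
```

```text
[ 0.61674541 -0.04923081  0.03167673] 0.028385175949303933 [3.65403397 0.463833   4.16073051] 59.880079329013824
```

move_arm --motion '[{"x": 0,"y": 0.1,"z": 0,"yaw": 0},{"x": 0,"y": 0.1,"z": 0,"yaw": 0},{"x": 0,"y": 0.1,"z": 0,"yaw": 0},{"x": 0,"y": 0.1,"z": 0,"yaw": 0},{"x": 0,"y": 0.1,"z": 0.5,"yaw": 0},{"x": 0,"y": 0.1,"z": 1.0,"yaw": 0},{"x": 0,"y": 0.1,"z": 1.0,"yaw": 0}]' --gripper 0.3

```text
clock: 8.07
eef_pos: [0.6157, -0.0492, 0.0199]
tool_rot: [0.702, 0.713, -0.001, -0.001]
ft_force: [0.2, 0.6, -0.6]
grip_width: 0.0556
grasp_force: 0.0
```

move_arm --motion '[{"x": 0,"y": 0,"z": 0,"yaw": 0},{"x": 0,"y": 0,"z": 0,"yaw": 0},{"x": 0,"y": 0,"z": 0,"yaw": 0},{"x": 0,"y": 0,"z": 0,"yaw": 0},{"x": 0,"y": 0,"z": 0,"yaw": 0}]' --gripper -1

```text
clock: 8.7
eef_pos: [0.6171, -0.0493, 0.0239]
tool_rot: [0.702, 0.713, 0.001, 0.001]
ft_force: [-3.6, 0.6, 12.5]
grip_width: 0.0285
grasp_force: 62.2
```

```bash
python3 - <<'E'
from h import *
im=snap("wrist","w5"); s=snap("side","s5")
o=bot.get_obs();print(o["eef_pos"],o["grip_width"],o["ft_force"],o["grasp_force"])
a=im[100:400,160:480]; b=cv2.resize(s[150:250,320:430],None,fx=4,fy=4,interpolation=cv2.INTER_CUBIC)
c=np.zeros((400,780,3),np.uint8);c[:300,:320]=a;c[:400,325:325+440]=b;cv2.imwrite("pics/c5.png",c)
E
```

```text
[ 0.61709218 -0.04932734  0.02385874] 0.02855847443799623 [-4.27369007  0.01803006 12.90959706] 62.16284156963184
```

View pics/c5.png

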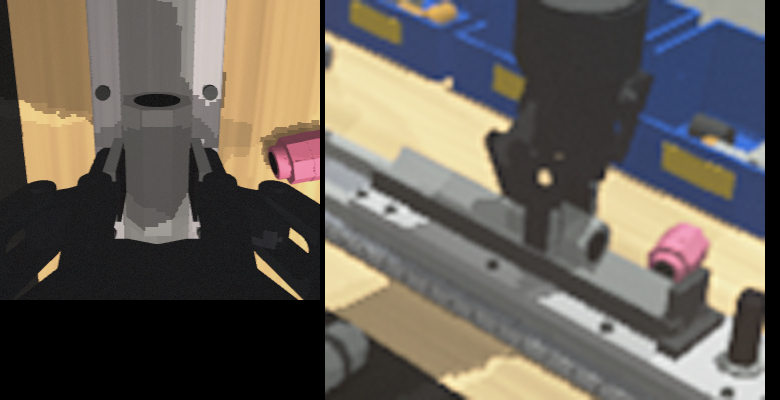

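move_arm --motion '[{"x": 0,"y": 0,"z": -0.5,"yaw": 0},{"x": 0,"y": 0,"z": -4,"yaw": 0},{"x": 0,"y": 0,"z": -8,"yaw": 0},{"x": 0,"y": 0,"z": -13,"yaw": 0},{"x": -5,"y": -0.4,"z": -13,"yaw": -1},{"x": -10,"y": -0.8,"z": -13,"yaw": -2},{"x": -15,"y": -1.2,"z": -13,"yaw": -3},{"x": -20,"y": -1.6,"z": -13,"yaw": -4},{"x": -25,"y": -2,"z": -13,"yaw": -5},{"x": -29,"y": -2.2,"z": -13,"yaw": -6},{"x": -32,"y": -2.4,"z": -13,"yaw": -7},{"x": -32,"y": -2.4,"z": -13,"yaw": -7},{"x": -32,"y": -2.4,"z": -13,"yaw": -7}]'

```text
clock: 10.42
eef_pos: [0.5972, -0.369, 0.1501]
tool_rot: [0.657, 0.754, 0.0, -0.001]
ft_force: [-0.8, 1.4, -1.0]
grip_width: 0.0286
grasp_force: 59.5
```

```bash
python3 - <<'E'
from h import *
np.set_printoptions(precision=4,suppress=True)
im=snap("wrist","w6"); 
o=bot.get_obs();print(o["eef_pos"],o["grip_width"],o["ft_force"],o["grasp_force"],o["joint_pos"])
p=o["eef_pos"]
for q in([.597,-.370,.004],):
  print(proj("wrist",q),tool(q))
  Rb=np.array([[.99,-.143],[.143,.99]])
  for dx,dy,z in((.07,.06,.07),(.07,-.06,.07),(-.07,.06,.042),(-.07,-.06,.042)):
    w=np.r_[np.array(q[:2])+Rb@[dx,dy],z];c=proj("wrist",w);cv2.circle(im,tuple(int(v) for v in c),3,(0,0,255),-1)
cv2.imwrite("pics/w6c.png",im)
E
```

```text
[ 0.5975 -0.3685  0.1504] 0.028713572666040476 [ 0.5926  0.3432 -0.892 ] 59.51884258502105 [-0.5528  0.6847  0.5926  1.4798  0.0004  0.8794]
[316.9127 180.1164] [-0.1573 -0.0623 14.6423]
```

View pics/w6c.png

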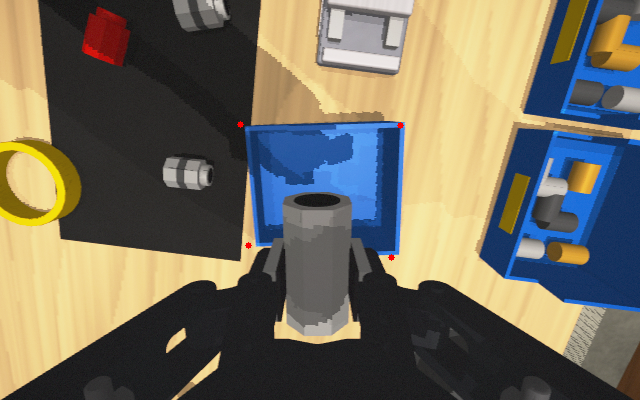

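move_arm --motion '[{"x": 0,"y": 0.3,"z": 4,"yaw": 0},{"x": 0,"y": 0.3,"z": 9,"yaw": 0},{"x": 0,"y": 0.3,"z": 13,"yaw": 0},{"x": 0,"y": 0.3,"z": 15.5,"yaw": 0},{"x": 0,"y": 0.3,"z": 16.7,"yaw": 0},{"x": 0,"y": 0.3,"z": 17.2,"yaw": 0},{"x": 0,"y": 0.3,"z": 17.2,"yaw": 0}]'

```text
clock: 11.35
eef_pos: [0.6013, -0.3692, -0.0201]
tool_rot: [0.657, 0.754, 0.0, 0.001]
ft_force: [0.4, -0.4, -1.8]
grip_width: 0.0286
grasp_force: 59.5
```

move_arm --motion '[{"x": 0,"y": 0,"z": 0,"yaw": 0},{"x": 0,"y": 0,"z": 0,"yaw": 0},{"x": 0,"y": 0,"z": 0,"yaw": 0},{"x": 0,"y": 0,"z": 0,"yaw": 0},{"x": 0,"y": 0,"z": -2,"yaw": 0},{"x": 0,"y": 0,"z": -6,"yaw": 0},{"x": 0,"y": 0,"z": -11,"yaw": 0},{"x": 0,"y": 0,"z": -16,"yaw": 0},{"x": 0,"y": 0,"z": -22,"yaw": 0},{"x": 0,"y": 0,"z": -22,"yaw": 0}]' --gripper 0.2

```text
clock: 12.6
eef_pos: [0.6034, -0.371, 0.2067]
tool_rot: [0.657, 0.754, 0.001, 0.007]
ft_force: [0.1, 1.0, 0.3]
grip_width: 0.0513
grasp_force: 0.0
```

```bash
python3 - <<'E'
from h import *
np.set_printoptions(precision=4,suppress=True)
im=snap("wrist","w7"); snap("top","t7")
o=bot.get_obs();print(o["eef_pos"],o["tool_rot"],o["grip_width"],o["ft_force"],o["clock"])
for d in bot.cut_out("wrist","sleeve")[:3]: print("sl",d["score"],d["centre"],ray("wrist",d["centre"][::-1],.02))
for d in bot.cut_out("top","ferrule1"):
    m=np.array(d["mask"]);v,u=np.argwhere(m).mean(0); print(round(d["score"],2),(u,v),ray("top",(u,v),.018))
for d in bot.cut_out("wrist","ferrule1"):
    m=np.array(d["mask"]);v,u=np.argwhere(m).mean(0); print(round(d["score"],2),(u,v),ray("wrist",(u,v),.018),cv2.minAreaRect(np.argwhere(m)[:,::-1].astype(np.float32)))
E
```

```text
[ 0.6009 -0.3695  0.1999] [0.6568 0.7541 0.0002 0.0012] 0.05127096104781187 [ 0.3716 -0.1471 -0.5555] 12.7
sl 0.67 [167.8, 312.4] [ 0.5931 -0.3631  0.02  ]
0.75 (np.float64(365.396449704142), np.float64(136.32544378698225)) [ 0.7177 -0.0732  0.018 ]
0.68 (np.float64(335.3790322580645), np.float64(221.5483870967742)) [0.4741 0.0081 0.018 ]
0.62 (np.float64(432.5098039215686), np.float64(257.21078431372547)) [ 0.3818 -0.2601  0.018 ]
0.58 (np.float64(371.49142857142857), np.float64(224.05142857142857)) [ 0.4693 -0.0918  0.018 ]
0.5 (np.float64(290.79754601226995), np.float64(221.80368098159508)) [0.4709 0.1308 0.018 ]
0.49 (np.float64(474.07975460122697), np.float64(228.7914110429448)) [ 0.4621 -0.3773  0.018 ]
0.49 (np.float64(419.24264705882354), np.float64(225.02205882352942)) [ 0.4694 -0.2243  0.018 ]
0.93 (np.float64(129.51554941257774), np.float64(43.71458189357291)) [ 0.3799 -0.2569  0.018 ] ((129.85000610351562, 42.94999694824219), (38.263553619384766, 42.37451934814453), 18.43494987487793)
0.83 (np.float64(198.2827380952381), np.float64(160.796626984127)) [ 0.4575 -0.3729  0.018 ] ((198.945556640625, 161.0445556640625), (42.48808670043945, 26.567493438720703), 5.710593223571777)
0.83 (np.float64(210.47606019151846), np.float64(19.649794801641587)) [ 0.4649 -0.2219  0.018 ] ((211.03697204589844, 19.614315032958984), (36.292118072509766, 45.46709060668945), 80.21759033203125)
0.49 (np.float64(348.80105473722494), np.float64(35.50518276050191)) [ 0.6113 -0.2167  0.018 ] ((349.0438232421875, 34.58356475830078), (78.61827850341797, 77.78079986572266), 6.009005546569824)
0.33 (np.float64(356.14991939817304), np.float64(12.364857603439011)) [ 0.6153 -0.1942  0.018 ] ((355.0, 14.5), (29.0, 74.0), 90.0)
```

move_arm --motion '[{"x": 0.2,"y": -2,"z": 0,"yaw": -10},{"x": 0.4,"y": -4,"z": 1,"yaw": -20},{"x": 0.6,"y": -6,"z": 2,"yaw": -30},{"x": 0.8,"y": -8,"z": 3,"yaw": -40},{"x": 1,"y": -10,"z": 4,"yaw": -50},{"x": 1.2,"y": -12,"z": 5,"yaw": -60},{"x": 1.4,"y": -13.5,"z": 6,"yaw": -70},{"x": 1.5,"y": -14.2,"z": 7,"yaw": -80},{"x": 1.5,"y": -14.2,"z": 7,"yaw": -84},{"x": 1.5,"y": -14.2,"z": 7,"yaw": -84}]' --gripper 0.6

```text
clock: 14.1
eef_pos: [0.4567, -0.3731, 0.1272]
tool_rot: [-0.016, 1.0, 0.001, -0.001]
ft_force: [0.4, -0.2, 0.2]
grip_width: 0.0683
grasp_force: 0.0
```

```bash
cat >> h.py <<'E'
def fer(z=.015,off=1.0):
    """ferrule masks in wrist view -> world centre (barrel+neck silhouettes) and axis angle"""
    M=bot.camera_model("wrist"); o=bot.get_obs(); im=np.array(bot.camera("wrist")); cv2.imwrite("pics/wl.png",im)
    a=R.from_quat(o["tool_rot"]).as_matrix(); print("tcp",np.round(o["eef_pos"],4),"toolang",round(np.degrees(np.arctan2(a[1,0],a[0,0])),1),"t",round(o["clock"],2),"w",round(o["grip_width"],4))
    for d in bot.cut_out("wrist","ferrule1"):
        m=np.array(d["mask"]); 
        if d["score"]<.4 or m.sum()<300: continue
        hsv=cv2.cvtColor(im,cv2.COLOR_BGR2HSV)[m]
        ps=np.array([ray("wrist",(u,v),z+.007,M)[:2] for v,u in np.argwhere(m)[::5]])
        (c,s,an)=cv2.minAreaRect((ps*1000).astype(np.float32))
        if s[0]<s[1]: an+=90
        print(round(d["score"],2),"sat",int(np.median(hsv[:,1])),"c",np.round(np.array(c)/1000,4),"size",np.round(s,1),"ang",round((an+90)%180-90,1),"tool",np.round(tool([c[0]/1000,c[1]/1000,-.031]),2))
E
python3 -c "
from h import *
fer()"
```

```text
tcp [ 0.4567 -0.3731  0.1272] toolang -178.2 t 14.1 w 0.0683
0.94 sat 13 c [ 0.462  -0.3797] size [46.  29.8] ang 2.3 tool [-0.47 -0.67 15.89]
0.73 sat 14 c [ 0.4696 -0.2275] size [50.3 34.7] ang 16.6 tool [-1.71 14.52 15.9 ]
0.72 sat 224 c [ 0.3826 -0.2616] size [49.5 30.8] ang 75.9 tool [ 7.08 11.39 15.91]
0.57 sat 15 c [ 0.4696 -0.0988] size [41.3 45. ] ang -3.4 tool [-2.13 27.38 15.91]
```

View pics/wl.png

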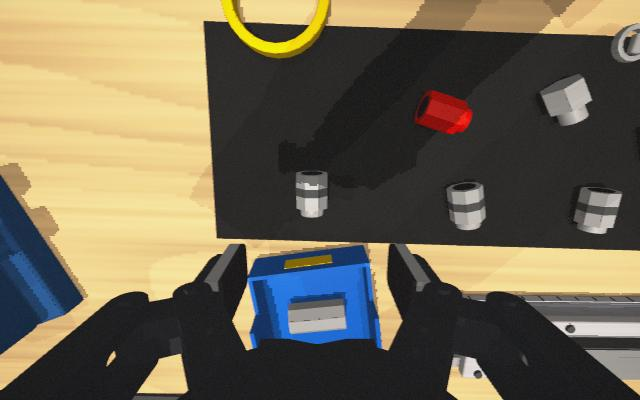

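move_arm --motion '[{"x": -0.3,"y": -0.5,"z": 4,"yaw": -0.5},{"x": -0.3,"y": -0.5,"z": 9,"yaw": -0.5},{"x": -0.3,"y": -0.5,"z": 13,"yaw": -0.5},{"x": -0.3,"y": -0.5,"z": 15,"yaw": -0.5},{"x": -0.3,"y": -0.5,"z": 15.8,"yaw": -0.5},{"x": -0.3,"y": -0.5,"z": 15.8,"yaw": -0.5}]'

```text
clock: 14.95
eef_pos: [0.4609, -0.3786, -0.0293]
tool_rot: [-0.021, 1.0, 0.0, -0.0]
ft_force: [-0.4, 0.8, 0.0]
grip_width: 0.068
grasp_force: 0.0
```

move_arm --motion '[{"x": 0,"y": 0,"z": 0,"yaw": 0},{"x": 0,"y": 0,"z": 0,"yaw": 0},{"x": 0,"y": 0,"z": 0,"yaw": 0},{"x": 0,"y": 0,"z": 0,"yaw": 0},{"x": 0,"y": 0,"z": 0,"yaw": 0}]' --gripper -1

```text
clock: 15.58
eef_pos: [0.4619, -0.3794, -0.0277]
tool_rot: [-0.021, 1.0, -0.001, 0.001]
ft_force: [-0.9, 0.2, 7.0]
grip_width: 0.0282
grasp_force: 60.1
```

```bash
python3 -c "
from h import *
o=bot.get_obs();print(o['eef_pos'],o['ft_force'],o['joint_pos'])
im=snap('wrist','w8');s=snap('side','s8')
c=np.zeros((400,700,3),np.uint8);c[:260,:320]=im[140:400,160:480];c[:400,330:690]=cv2.resize(s[290:390,410:500],(360,400),interpolation=cv2.INTER_CUBIC);cv2.imwrite('pics/c8.png',c)"
```

```text
[ 0.46186289 -0.3794477  -0.02765959] [-0.89932522  0.17208133  7.04411646] [-6.87779153e-01  6.03181230e-01 -4.59026775e-02  9.18849974e-01
  5.21280754e-05 -7.29563045e-01]
```

View pics/c8.png

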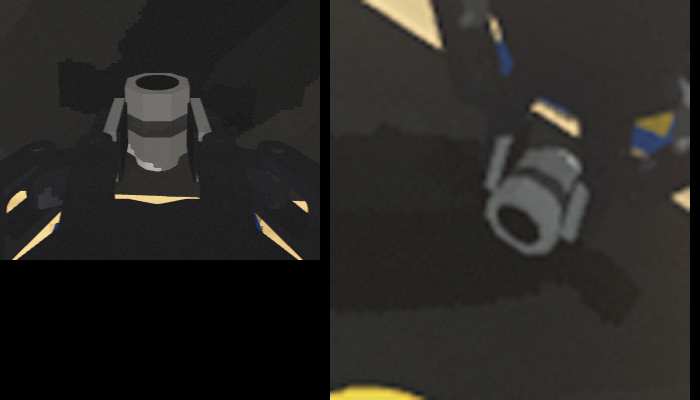

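move_arm --motion '[{"x": 0,"y": 0,"z": -3,"yaw": 0},{"x": 0,"y": 0,"z": -8,"yaw": 0},{"x": 0,"y": 0,"z": -13,"yaw": 0},{"x": 0,"y": 0,"z": -18,"yaw": 0},{"x": -1.5,"y": 2.5,"z": -18,"yaw": -9},{"x": -3,"y": 5,"z": -18,"yaw": -18},{"x": -5,"y": 8,"z": -18,"yaw": -27},{"x": -7,"y": 11,"z": -18,"yaw": -36},{"x": -9,"y": 14,"z": -18,"yaw": -45},{"x": -11,"y": 17,"z": -18,"yaw": -54},{"x": -13,"y": 20,"z": -18,"yaw": -63},{"x": -15,"y": 23,"z": -18,"yaw": -72},{"x": -16,"y": 24.5,"z": -18,"yaw": -81},{"x": -16.6,"y": 25.3,"z": -18,"yaw": -88.5},{"x": -16.6,"y": 25.3,"z": -18,"yaw": -88.5},{"x": -16.6,"y": 25.3,"z": -18,"yaw": -88.5}]'

```text
clock: 17.68
eef_pos: [0.6156, -0.1193, 0.1505]
tool_rot: [0.712, -0.702, -0.0, 0.0]
ft_force: [-0.7, 0.3, -1.1]
grip_width: 0.0284
grasp_force: 59.4
```

```bash
python3 -c "
from h import *
o=bot.get_obs();print(o['eef_pos'],o['tool_rot'],o['ft_force'],o['joint_pos'],o['grip_width'],o['clock'])
im=snap('wrist','w9');s=snap('side','s9')
c=np.zeros((400,760,3),np.uint8);c[:400,:320]=im[:,160:480];c[:320,330:730]=cv2.resize(s[130:290,300:500],(400,320),interpolation=cv2.INTER_CUBIC);cv2.imwrite('pics/c9.png',c)
e=o['eef_pos']
for z in(.03,.04,.05):print(proj('wrist',[e[0]+.02,e[1]-.011,e[2]+z]),proj('side',[e[0]-.02,e[1]-.011,e[2]+z]))"
```

```text
[ 0.61564163 -0.11927021  0.15047328] [ 7.11854588e-01 -7.02326724e-01 -2.98707282e-04  3.59077015e-04] [-0.67294602  0.32112317 -1.09577409] [-1.91216719e-01  5.15663850e-01  3.02505369e-01  1.35853314e+00
 -2.66654266e-04 -1.77548746e+00] 0.028403408137617516 17.675
[278.34333373 229.6264711 ] [404.57072739 183.96168276]
[275.92633512 236.90335311] [405.12692912 179.98859345]
[273.18410133 245.15942398] [405.69044955 175.96322481]
```

View pics/c9.png

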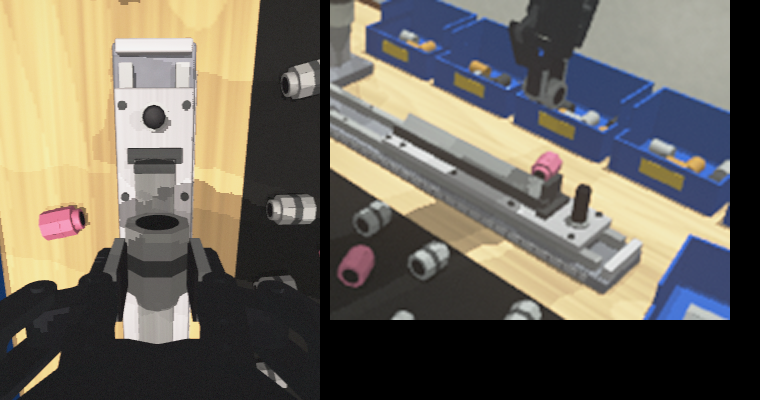

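```bash
python3 -c "
from h import *
im=cv2.cvtColor(cv2.imread('pics/w9.png'),6)
print(im[140:182,305:325].mean(1).astype(int))
for v in(148,155,160,163): print(v,ray('wrist',(315,v),.084))
print('post',ray('wrist',(314,116),.094))
for u in(288,342): print(ray('wrist',(u,156),.084))
print(tool([.6171,-.119,.0305]))
"
```

```text
[228 228 228 228 228 228 228 217  57  90  89  90  90  90  90  92  90  89
  82  57  47  47  48  48  76  92  90  89  87  87  86  84  85 102 154 154
 154 154 154 154 154 155]
148 [ 0.61714108 -0.16326069  0.084     ]
155 [ 0.61706941 -0.15764622  0.084     ]
160 [ 0.61701767 -0.15359318  0.084     ]
163 [ 0.6169864  -0.15114405  0.084     ]
post [ 0.61815642 -0.18811665  0.094     ]
[ 0.63892776 -0.15652497  0.084     ]
[ 0.59518847 -0.15715202  0.084     ]
[-0.05495504 -0.14551472 12.02129855]
```

move_arm --motion '[{"x": 0,"y": -0.1,"z": 4,"yaw": 0},{"x": 0,"y": -0.1,"z": 8,"yaw": 0},{"x": 0,"y": -0.1,"z": 10.5,"yaw": 0},{"x": 0,"y": -0.1,"z": 11.5,"yaw": 0},{"x": 0,"y": -0.1,"z": 12,"yaw": 0},{"x": 0,"y": -0.1,"z": 12,"yaw": 0}]'

```text
clock: 18.52
eef_pos: [0.6178, -0.1192, 0.0317]
tool_rot: [0.712, -0.702, 0.001, -0.0]
ft_force: [0.8, 0.4, -1.0]
grip_width: 0.0281
grasp_force: 59.4
```

move_arm --motion '[{"x": 0,"y": 0,"z": 0,"yaw": 0},{"x": 0,"y": 0,"z": 0,"yaw": 0},{"x": 0,"y": 0,"z": 0,"yaw": 0},{"x": 0,"y": 0,"z": 0,"yaw": 0},{"x": 0,"y": 0,"z": -1.5,"yaw": 0},{"x": 0,"y": 0,"z": -4,"yaw": 0},{"x": 0,"y": 0,"z": -8,"yaw": 0},{"x": 0,"y": 0,"z": -12,"yaw": 0},{"x": 0,"y": 0,"z": -12,"yaw": 0}]' --gripper 0.2

```text
clock: 19.65
eef_pos: [0.6203, -0.1195, 0.1567]
tool_rot: [0.713, -0.702, 0.004, -0.003]
ft_force: [1.1, -0.1, -0.2]
grip_width: 0.0511
grasp_force: 0.0
```

```bash
python3 -c "
from h import *
im=snap('wrist','w10');s=snap('side','s10');t=snap('top','t10')
fer()
c=np.zeros((400,760,3),np.uint8);c[:400,:320]=im[:,160:480];c[:320,330:730]=cv2.resize(s[130:290,300:500],(400,320),interpolation=cv2.INTER_CUBIC);cv2.imwrite('pics/c10.png',c)
bot.cut_out('top','ferrule1')
for d in bot.cut_out('top','ferrule1'):
    m=np.array(d['mask']);v,u=np.argwhere(m).mean(0); print(round(d['score'],2),(u,v),ray('top',(u,v),.018))
"
```

```text
tcp [ 0.6168 -0.1188  0.1507] toolang -89.1 t 19.8 w 0.0514
0.87 sat 14 c [ 0.6182 -0.1033] size [36.6 54.5] ang -89.1 tool [-1.53 -0.27 18.05]
0.84 sat 15 c [ 0.4723 -0.2236] size [51.1 30.6] ang 15.3 tool [10.27 14.49 18.08]
0.81 sat 120 c [ 0.407  -0.0455] size [51.  38.6] ang 23.9 tool [-7.64 20.75 18.11]
0.78 sat 14 c [ 0.4752 -0.0062] size [21.5 39.4] ang -11.6 tool [-11.46  13.87  18.09]
0.7 sat 14 c [0.4587 0.1222] size [14.5 45.6] ang -66.9 tool [-24.32  15.31  18.1 ]
0.61 sat 15 c [ 0.4728 -0.0945] size [53.7 32.2] ang 0.9 tool [-2.64 14.25 18.09]
0.58 sat 241 c [ 0.3874 -0.2596] size [50.5 37.2] ang 75.3 tool [13.74 23.04 18.1 ]
0.76 (np.float64(371.90604026845637), np.float64(224.14093959731542)) [ 0.46907262 -0.09290268  0.018     ]
0.73 (np.float64(290.6666666666667), np.float64(221.8121212121212)) [0.47081977 0.13117184 0.018     ]
0.73 (np.float64(365.48091603053433), np.float64(136.7709923664122)) [ 0.71636054 -0.07344617  0.018     ]
0.63 (np.float64(335.09090909090907), np.float64(221.27272727272728)) [0.47486437 0.00895259 0.018     ]
0.58 (np.float64(384.8810810810811), np.float64(167.57837837837837)) [ 0.62883284 -0.12873201  0.018     ]
0.47 (np.float64(353.22543352601156), np.float64(248.1907514450867)) [ 0.40217165 -0.04191696  0.018     ]
```

View pics/c10.png

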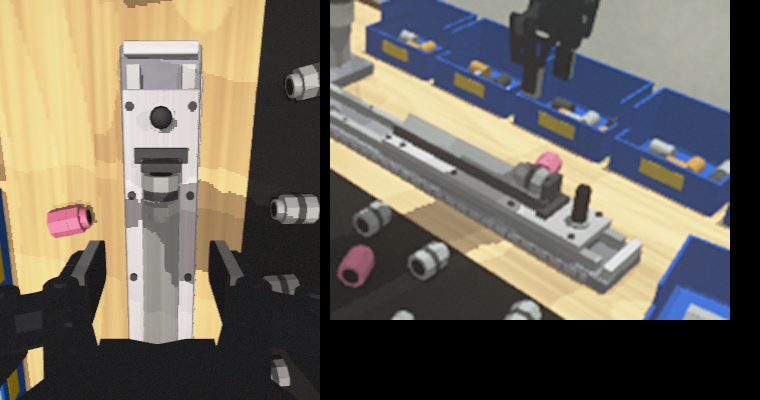

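move_arm --motion '[{"x": 1,"y": 1.5,"z": -1,"yaw": 9},{"x": 2.5,"y": 3.5,"z": -1,"yaw": 18},{"x": 4,"y": 6,"z": 0,"yaw": 27},{"x": 5.5,"y": 8,"z": 0,"yaw": 36},{"x": 7,"y": 10.5,"z": 0,"yaw": 45},{"x": 8.5,"y": 12.5,"z": 0,"yaw": 54},{"x": 9.5,"y": 14,"z": 1,"yaw": 63},{"x": 10.3,"y": 15,"z": 2,"yaw": 72},{"x": 10.3,"y": 15,"z": 2,"yaw": 75.4},{"x": 10.3,"y": 15,"z": 2,"yaw": 75.4},{"x": 10.3,"y": 15,"z": 2,"yaw": 75.4}]' --gripper 0.6

```text
clock: 21.38
eef_pos: [0.4688, -0.2242, 0.1306]
tool_rot: [-0.135, 0.991, 0.0, -0.0]
ft_force: [0.5, 0.2, -0.6]
grip_width: 0.0682
grasp_force: 0.0
```

```bash
cat >> h.py <<'E'
def band(z=.030,lim=.05):
    """find the ferrule nearest TCP in wrist view: use top facet brightness profile along the axis to find the dark band"""
    M=bot.camera_model("wrist"); im=cv2.cvtColor(cv2.imread("pics/wl.png"),6)
    o=bot.get_obs(); best=None
    for d in bot.cut_out("wrist","ferrule1"):
        m=np.array(d["mask"]); v,u=np.argwhere(m).mean(0); p=ray("wrist",(u,v),z-.008,M)
        r=np.linalg.norm(p[:2]-np.array(o["eef_pos"])[:2])
        if best is None or r<best[0]: best=(r,m)
    m=best[1]; px=np.argwhere(m); ps=np.array([ray("wrist",(u,v),z,M)[:2] for v,u in px])
    (c,s,an)=cv2.minAreaRect((ps*1000).astype(np.float32)); an+=90*(s[0]<s[1]); an=np.radians(an); a=np.array([np.cos(an),np.sin(an)])
    ref=np.array(c)/1000; t=(ps-ref)@a*1000; w=(ps-ref)@[-a[1],a[0]]*1000
    k=np.abs(w)<5; g=im[m]
    b=np.arange(-32,32,2.); print("axis",np.round(np.degrees(an),1),"ref",np.round(ref,4))
    print([(int(x),int(g[k&(t>=x)&(t<x+2)].mean())) for x in b if (k&(t>=x)&(t<x+2)).sum()>3])
E
python3 -c "
from h import *
fer();band()"
```

```text
tcp [ 0.4688 -0.2242  0.1306] toolang -164.4 t 21.38 w 0.0682
0.98 sat 14 c [0.4743 0.0023] size [48.2 40.1] ang 4.3 tool [-6.59 21.67 16.18]
0.62 sat 14 c [ 0.4695 -0.0958] size [45.6 35.2] ang 1.4 tool [-3.49 12.34 16.18]
0.61 sat 116 c [ 0.4041 -0.0471] size [46.4 35.8] ang 26.4 tool [ 1.5  18.79 16.18]
0.59 sat 14 c [ 0.4698 -0.224 ] size [46.2 30.4] ang 14.9 tool [-9.000e-02 -1.000e-02  1.618e+01]
0.59 sat 230 c [ 0.383  -0.2594] size [42.6 29.8] ang 74.4 tool [ 9.23 -1.1  16.18]
0.56 sat 14 c [0.4737 0.116 ] size [58.9 27.8] ang 31.5 tool [-9.58 32.64 16.18]
axis 15.6 ref [ 0.4682 -0.2246]
[(-24, 51), (-22, 28), (-20, 40), (-18, 110), (-16, 116), (-14, 116), (-12, 116), (-10, 115), (-8, 116), (-6, 91), (-4, 54), (-2, 62), (0, 91), (2, 120), (4, 218), (6, 217), (8, 217), (10, 216), (12, 217), (14, 225), (16, 225), (18, 222), (20, 215), (22, 156)]
```

move_arm --motion '[{"x": 0.25,"y": 0,"z": 4,"yaw": 0},{"x": 0.25,"y": 0,"z": 9,"yaw": 0},{"x": 0.25,"y": 0,"z": 13,"yaw": 0},{"x": 0.25,"y": 0,"z": 15.2,"yaw": 0},{"x": 0.25,"y": 0,"z": 16,"yaw": 0},{"x": 0.25,"y": 0,"z": 16,"yaw": 0}]'

```text
clock: 22.28
eef_pos: [0.4665, -0.2249, -0.0291]
tool_rot: [-0.135, 0.991, 0.0, -0.0]
ft_force: [-0.1, 0.1, 1.8]
grip_width: 0.0684
grasp_force: 0.0
```

move_arm --motion '[{"x": 0,"y": 0,"z": 0,"yaw": 0},{"x": 0,"y": 0,"z": 0,"yaw": 0},{"x": 0,"y": 0,"z": 0,"yaw": 0},{"x": 0,"y": 0,"z": 0,"yaw": 0},{"x": 0,"y": 0,"z": 0,"yaw": 0}]' --gripper -1

```text
clock: 22.9
eef_pos: [0.4675, -0.2254, -0.0278]
tool_rot: [-0.135, 0.991, -0.001, 0.001]
ft_force: [-0.7, 0.1, 7.0]
grip_width: 0.0279
grasp_force: 59.9
```

move_arm --motion '[{"x": 0,"y": 0,"z": -3,"yaw": 0},{"x": 0,"y": 0,"z": -8,"yaw": 0},{"x": 0,"y": 0,"z": -13,"yaw": 0},{"x": 0,"y": 0,"z": -18,"yaw": 0},{"x": -2,"y": 1,"z": -18,"yaw": -9},{"x": -4,"y": 2,"z": -18,"yaw": -18},{"x": -6.5,"y": 3.5,"z": -18,"yaw": -27},{"x": -9,"y": 5,"z": -18,"yaw": -36},{"x": -11.5,"y": 6.5,"z": -18,"yaw": -45},{"x": -14,"y": 8,"z": -18,"yaw": -54},{"x": -16.5,"y": 9.4,"z": -18,"yaw": -63},{"x": -18,"y": 10.2,"z": -18,"yaw": -72},{"x": -18.5,"y": 10.4,"z": -18,"yaw": -75.3},{"x": -18.5,"y": 10.4,"z": -18,"yaw": -75.3},{"x": -18.5,"y": 10.4,"z": -18,"yaw": -75.3}]'

```text
clock: 24.78
eef_pos: [0.6165, -0.0755, 0.1506]
tool_rot: [0.712, -0.703, -0.0, 0.0]
ft_force: [-0.9, 0.2, -1.3]
grip_width: 0.0283
grasp_force: 59.5
```

```bash
python3 -c "
from h import *
o=bot.get_obs();print(o['eef_pos'],o['grip_width'],o['grasp_force'])
fer(z=o['eef_pos'][2]+.046);band(z=o['eef_pos'][2]+.061)
print(tool([.6170,-.075,.0312]))"
```

```text
[ 0.61645605 -0.07548418  0.15063789] 0.028331950209357217 59.515661001205444
tcp [ 0.6165 -0.0755  0.1506] toolang -89.3 t 24.77 w 0.0283
0.98 sat 14 c [ 0.616  -0.0757] size [28.6 50.6] ang -89.2 tool [ 0.    0.05 18.19]
0.89 sat 117 c [ 0.5299 -0.1036] size [22.2 15.1] ang 25.8 tool [ 2.68  8.69 18.19]
0.85 sat 14 c [ 0.6173 -0.1316] size [15.7 21.6] ang -88.4 tool [ 5.590e+00 -1.000e-02  1.819e+01]
0.84 sat 14 c [ 0.5572 -0.1235] size [21.7 13.3] ang 0.8 tool [ 4.7   5.99 18.19]
0.79 sat 116 c [ 0.6584 -0.116 ] size [20.4 13. ] ang 12.3 tool [ 4.09 -4.14 18.19]
0.57 sat 14 c [ 0.5584 -0.0834] size [22.  14.6] ang 0.8 tool [ 0.7   5.81 18.19]
0.56 sat 219 c [ 0.5232 -0.1846] size [15.3  5.2] ang 0.8 tool [10.77  9.47 18.19]
axis 90.8 ref [ 0.6161 -0.0801]
[(-24, 63), (-22, 24), (-20, 24), (-18, 27), (-16, 87), (-14, 107), (-12, 98), (-10, 97), (-8, 97), (-6, 97), (-4, 97), (-2, 63), (0, 48), (2, 47), (4, 48), (6, 78), (8, 97), (10, 97), (12, 97), (14, 97), (16, 97), (18, 97), (20, 106), (22, 122)]
[-0.06670134 -0.04646812 11.97304717]
```

move_arm --motion '[{"x": -0.3,"y": 0,"z": 4,"yaw": 0},{"x": -0.3,"y": 0,"z": 8,"yaw": 0},{"x": -0.3,"y": 0,"z": 10.5,"yaw": 0},{"x": -0.3,"y": 0,"z": 11.5,"yaw": 0},{"x": -0.3,"y": 0,"z": 12,"yaw": 0},{"x": -0.3,"y": 0,"z": 12,"yaw": 0}]'

```text
clock: 25.68
eef_pos: [0.6175, -0.0725, 0.0317]
tool_rot: [0.712, -0.702, 0.001, -0.0]
ft_force: [-0.7, -0.0, -1.2]
grip_width: 0.0283
grasp_force: 59.5
```

move_arm --motion '[{"x": 0,"y": 0,"z": 0,"yaw": 0},{"x": 0,"y": 0,"z": 0,"yaw": 0},{"x": 0,"y": 0,"z": 0,"yaw": 0},{"x": 0,"y": 0,"z": 0,"yaw": 0},{"x": 0,"y": 0,"z": -1.5,"yaw": 0},{"x": 0,"y": 0,"z": -4,"yaw": 0},{"x": 0,"y": 0,"z": -8,"yaw": 0},{"x": 0,"y": 0,"z": -12,"yaw": 0},{"x": 0,"y": 0,"z": -12,"yaw": 0},{"x": 0,"y": 0,"z": -12,"yaw": 0}]' --gripper 0.2

```text
clock: 26.92
eef_pos: [0.6168, -0.0723, 0.1513]
tool_rot: [0.712, -0.702, 0.0, -0.0]
ft_force: [0.3, -0.0, -0.7]
grip_width: 0.0515
grasp_force: 0.0
```

```bash
python3 -c "
from h import *
fer(z=.072)
M=bot.camera_model('wrist');im=cv2.cvtColor(cv2.imread('pics/wl.png'),6)
# profile along groove top line z=.087
L=[]
for y in np.arange(-.16,-.03,.002):
    u,v=proj('wrist',[.616-.0155*(y+.049),y,.087],M)
    if 0<=v<395: L.append((int(round(y*1000)),int(im[int(v),int(u)-3:int(u)+4].mean())))
print(L)
"
```

```text
tcp [ 0.6168 -0.0723  0.1513] toolang -89.2 t 26.93 w 0.0515
0.78 sat 14 c [ 0.4991 -0.1021] size [42.8 25.2] ang 0.8 tool [ 2.83 11.68 18.09]
0.72 sat 14 c [ 0.6175 -0.1182] size [29.8 42.1] ang -89.2 tool [ 4.61 -0.15 18.06]
0.72 sat 118 c [ 0.4457 -0.0628] size [43.3 30.2] ang 25.6 tool [-1.16 16.96 18.11]
0.63 sat 14 c [ 0.6164 -0.0696] size [30.2 46.6] ang -89.2 tool [-0.25 -0.1  18.07]
0.62 sat 14 c [ 0.5033 -0.0222] size [40.4 28.5] ang 8.2 tool [-5.15 11.14 18.1 ]
0.57 sat 116 c [ 0.6985 -0.0875] size [39.4 24.7] ang 14.5 tool [ 1.66 -8.28 18.05]
0.56 sat 213 c [ 0.432  -0.2207] size [29.1  8.4] ang 0.8 tool [14.6  18.55 18.11]
[(-160, 222), (-158, 222), (-156, 125), (-154, 90), (-152, 92), (-150, 77), (-148, 91), (-146, 90), (-144, 87), (-142, 66), (-140, 91), (-138, 218), (-136, 217), (-134, 217), (-132, 216), (-130, 215), (-128, 214), (-126, 214), (-124, 88), (-122, 88), (-120, 88), (-118, 88), (-116, 208), (-114, 208), (-112, 206), (-110, 206), (-108, 204), (-106, 203), (-104, 206), (-102, 202), (-100, 188), (-98, 176), (-96, 123), (-94, 54), (-92, 24), (-90, 74), (-88, 189), (-86, 188), (-84, 187), (-82, 186), (-80, 185), (-78, 185), (-76, 79), (-74, 76), (-72, 75), (-70, 46), (-68, 82), (-66, 94), (-64, 116), (-62, 127), (-60, 126), (-58, 126), (-56, 126), (-54, 124), (-52, 123), (-50, 119), (-48, 109), (-46, 108), (-44, 110), (-42, 122), (-40, 122), (-38, 140), (-36, 140), (-34, 152), (-32, 152)]
```

move_arm --motion '[{"x": 0,"y": 1.5,"z": -1,"yaw": 9},{"x": 0.2,"y": 3,"z": -1,"yaw": 18},{"x": 0.5,"y": 5,"z": 0,"yaw": 27},{"x": 0.8,"y": 7,"z": 0,"yaw": 36},{"x": 1.1,"y": 9,"z": 0,"yaw": 45},{"x": 1.4,"y": 11,"z": 0,"yaw": 54},{"x": 1.7,"y": 13,"z": 0,"yaw": 63},{"x": 2,"y": 14,"z": 1,"yaw": 72},{"x": 2,"y": 15,"z": 2,"yaw": 81},{"x": 2,"y": 15,"z": 2,"yaw": 89.8},{"x": 2,"y": 15,"z": 2,"yaw": 89.8},{"x": 2,"y": 15,"z": 2,"yaw": 89.8}]' --gripper 0.6

```text
clock: 28.52
eef_pos: [0.4669, -0.0943, 0.1304]
tool_rot: [-0.01, 1.0, 0.0, -0.0]
ft_force: [0.5, 0.6, 0.2]
grip_width: 0.0683
grasp_force: 0.0
```

```bash
python3 -c "
from h import *
fer();band()"
```

```text
tcp [ 0.4669 -0.0943  0.1304] toolang -178.9 t 28.52 w 0.0683
0.98 sat 15 c [0.4746 0.0052] size [49.6 33.2] ang 7.2 tool [-0.94  9.94 16.16]
0.95 sat 117 c [ 0.4045 -0.0425] size [42.9 31. ] ang 26.3 tool [ 6.16  5.3  16.16]
0.86 sat 13 c [ 0.4694 -0.0922] size [45.2 29.5] ang 1.2 tool [-0.24  0.21 16.16]
0.85 sat 232 c [ 0.3828 -0.258 ] size [53.9 30.8] ang 74.9 tool [  8.73 -16.2   16.16]
0.82 sat 14 c [0.4711 0.1266] size [46.9 38. ] ang 5.4 tool [-0.82 22.08 16.16]
axis 1.1 ref [ 0.4678 -0.0923]
[(-22, 38), (-20, 46), (-18, 135), (-16, 117), (-14, 117), (-12, 117), (-10, 117), (-8, 172), (-6, 190), (-4, 90), (-2, 96), (0, 95), (2, 146), (4, 222), (6, 222), (8, 222), (10, 221), (12, 221), (14, 220), (16, 209), (18, 217), (20, 217)]
```

move_arm --motion '[{"x": 0,"y": 0.2,"z": 4,"yaw": 0},{"x": 0,"y": 0.2,"z": 9,"yaw": 0},{"x": 0,"y": 0.2,"z": 13,"yaw": 0},{"x": 0,"y": 0.2,"z": 15.2,"yaw": 0},{"x": 0,"y": 0.2,"z": 16,"yaw": 0},{"x": 0,"y": 0.2,"z": 16,"yaw": 0}]'

```text
clock: 29.42
eef_pos: [0.4672, -0.0923, -0.0292]
tool_rot: [-0.009, 1.0, 0.0, -0.0]
ft_force: [-0.1, 0.2, 0.1]
grip_width: 0.0685
grasp_force: 0.0
```

move_arm --motion '[{"x": 0,"y": 0,"z": 0,"yaw": 0},{"x": 0,"y": 0,"z": 0,"yaw": 0},{"x": 0,"y": 0,"z": 0,"yaw": 0},{"x": 0,"y": 0,"z": 0,"yaw": 0},{"x": 0,"y": 0,"z": 0,"yaw": 0}]' --gripper -1

```text
clock: 30.05
eef_pos: [0.4683, -0.0925, -0.0278]
tool_rot: [-0.009, 1.0, -0.0, 0.001]
ft_force: [-0.4, 1.2, 6.5]
grip_width: 0.0283
grasp_force: 59.6
```

move_arm --motion '[{"x": 0,"y": 0,"z": -3,"yaw": 0},{"x": 0,"y": 0,"z": -8,"yaw": 0},{"x": 0,"y": 0,"z": -13,"yaw": 0},{"x": 0,"y": 0,"z": -18,"yaw": 0},{"x": -1.5,"y": 0.6,"z": -18,"yaw": -9},{"x": -3,"y": 1.2,"z": -18,"yaw": -18},{"x": -5,"y": 2,"z": -18,"yaw": -27},{"x": -7,"y": 2.8,"z": -18,"yaw": -36},{"x": -9,"y": 3.6,"z": -18,"yaw": -45},{"x": -11,"y": 4.4,"z": -18,"yaw": -54},{"x": -13,"y": 5.2,"z": -18,"yaw": -63},{"x": -14.5,"y": 6,"z": -18,"yaw": -72},{"x": -15.1,"y": 6.2,"z": -18,"yaw": -81},{"x": -15.1,"y": 6.2,"z": -18,"yaw": -89.8},{"x": -15.1,"y": 6.2,"z": -18,"yaw": -89.8},{"x": -15.1,"y": 6.2,"z": -18,"yaw": -89.8}]'

```text
clock: 32.05
eef_pos: [0.6167, -0.0278, 0.1508]
tool_rot: [0.711, -0.703, -0.0, 0.0]
ft_force: [-0.3, -0.6, -0.7]
grip_width: 0.0278
grasp_force: 59.8
```

```bash
python3 -c "
from h import *
o=bot.get_obs();print(o['eef_pos'],o['grip_width'],o['grasp_force'])
fer(z=o['eef_pos'][2]+.046);band(z=o['eef_pos'][2]+.061)
print(tool([.6162,-.0275,.0312]))"
```

```text
[ 0.61674478 -0.02780957  0.15079288] 0.027836111855429172 59.75739140063524
tcp [ 0.6167 -0.0278  0.1508] toolang -89.3 t 32.05 w 0.0278
0.84 sat 15 c [ 0.6163 -0.0296] size [28.5 50.3] ang -89.3 tool [ 0.17  0.05 18.19]
0.84 sat 14 c [ 0.5593 -0.0549] size [20.9 14.1] ang 6.2 tool [ 2.64  5.78 18.19]
0.66 sat 111 c [ 0.6585 -0.0879] size [20.4 12.6] ang 13.5 tool [ 6.06 -4.09 18.19]
0.65 sat 118 c [ 0.5301 -0.0755] size [22.5 14.5] ang 25.2 tool [ 4.66  8.73 18.19]
0.59 sat 14 c [ 0.6166 -0.0827] size [15.5 21.6] ang -89.3 tool [ 5.48  0.1  18.19]
0.55 sat 13 c [ 0.6171 -0.1082] size [15.2 22.4] ang -88.7 tool [ 8.03  0.07 18.19]
0.42 sat 15 c [ 5.129e-01 -2.000e-04] size [ 8.6 24.6] ang -32.6 tool [-2.89 10.36 18.19]
axis 90.8 ref [ 0.6164 -0.0338]
[(-24, 72), (-22, 25), (-20, 25), (-18, 30), (-16, 89), (-14, 107), (-12, 97), (-10, 97), (-8, 97), (-6, 96), (-4, 97), (-2, 60), (0, 47), (2, 48), (4, 47), (6, 81), (8, 96), (10, 97), (12, 97), (14, 97), (16, 97), (18, 97), (20, 97), (22, 116)]
[-0.03710393  0.06777789 11.9711393 ]
```

move_arm --motion '[{"x": -0.3,"y": 0,"z": 4,"yaw": 0},{"x": -0.3,"y": 0,"z": 8,"yaw": 0},{"x": -0.3,"y": 0,"z": 10.5,"yaw": 0},{"x": -0.3,"y": 0,"z": 11.5,"yaw": 0},{"x": -0.3,"y": 0,"z": 12,"yaw": 0},{"x": -0.3,"y": 0,"z": 12,"yaw": 0}]'

```text
clock: 32.95
eef_pos: [0.6177, -0.0248, 0.0317]
tool_rot: [0.712, -0.702, 0.001, -0.0]
ft_force: [0.1, 0.4, -0.6]
grip_width: 0.0282
grasp_force: 59.7
```

move_arm --motion '[{"x": 0,"y": 0,"z": 0,"yaw": 0},{"x": 0,"y": 0,"z": 0,"yaw": 0},{"x": 0,"y": 0,"z": 0,"yaw": 0},{"x": 0,"y": 0,"z": 0,"yaw": 0},{"x": 0,"y": 0,"z": -1.5,"yaw": 0},{"x": 0,"y": 0,"z": -4,"yaw": 0},{"x": 0,"y": 0,"z": -8,"yaw": 0},{"x": 0,"y": 0,"z": -12,"yaw": 0},{"x": 0,"y": 0,"z": -12,"yaw": 0},{"x": 0,"y": 0,"z": -12,"yaw": 0}]' --gripper 0.2

```text
clock: 34.2
eef_pos: [0.6169, -0.0248, 0.1512]
tool_rot: [0.712, -0.702, 0.0, -0.0]
ft_force: [0.4, 0.4, -0.4]
grip_width: 0.0513
grasp_force: 0.0
```

```bash
cat >> h.py <<'E'
def prof(y0,y1,dy=.002):
    M=bot.camera_model('wrist');im=cv2.cvtColor(cv2.imread('pics/wl.png'),6);L=[]
    for y in np.arange(y0,y1,dy):
        u,v=proj('wrist',[.616-.0155*(y+.049),y,.087],M)
        if 0<=v<395: L.append((round(y*1000,1),int(im[int(v),int(u)-3:int(u)+4].mean())))
    print(L)
E
python3 -c "
from h import *
fer(z=.072)
prof(-.09,.01)
"
```

```text
tcp [ 0.6169 -0.0248  0.1512] toolang -89.2 t 34.2 w 0.0513
0.95 sat 14 c [ 0.5028 -0.0127] size [41.  27.4] ang 6.3 tool [-1.36 11.25 18.09]
0.93 sat 14 c [ 0.6164 -0.0682] size [30.3 42.3] ang -89.2 tool [ 4.35 -0.02 18.07]
0.78 sat 118 c [ 0.446  -0.0533] size [44.5 27.3] ang 25.7 tool [ 2.62 16.99 18.11]
0.73 sat 12 c [ 0.6176 -0.1186] size [29.7 42.9] ang -89.2 tool [ 9.39 -0.07 18.07]
0.71 sat 110 c [ 0.6989 -0.0778] size [40.  24.7] ang 15.7 tool [ 5.43 -8.26 18.05]
0.68 sat 15 c [ 0.6157 -0.0238] size [29.8 46.5] ang -89.2 tool [-9.000e-02 -1.000e-02  1.807e+01]
[(np.float64(-90.0), 110), (np.float64(-88.0), 216), (np.float64(-86.0), 215), (np.float64(-84.0), 215), (np.float64(-82.0), 214), (np.float64(-80.0), 214), (np.float64(-78.0), 212), (np.float64(-76.0), 181), (np.float64(-74.0), 89), (np.float64(-72.0), 88), (np.float64(-70.0), 88), (np.float64(-68.0), 208), (np.float64(-66.0), 207), (np.float64(-64.0), 205), (np.float64(-62.0), 205), (np.float64(-60.0), 204), (np.float64(-58.0), 203), (np.float64(-56.0), 202), (np.float64(-54.0), 206), (np.float64(-52.0), 199), (np.float64(-50.0), 189), (np.float64(-48.0), 152), (np.float64(-46.0), 24), (np.float64(-44.0), 58), (np.float64(-42.0), 187), (np.float64(-40.0), 187), (np.float64(-38.0), 185), (np.float64(-36.0), 184), (np.float64(-34.0), 169), (np.float64(-32.0), 169), (np.float64(-30.0), 96), (np.float64(-28.0), 76), (np.float64(-26.0), 74), (np.float64(-24.0), 65), (np.float64(-22.0), 66), (np.float64(-20.0), 97), (np.float64(-18.0), 99), (np.float64(-16.0), 99), (np.float64(-14.0), 126), (np.float64(-12.0), 126), (np.float64(-10.0), 126), (np.float64(-8.0), 127), (np.float64(-6.0), 126), (np.float64(-4.0), 120), (np.float64(-2.0), 109), (np.float64(0.0), 109), (np.float64(2.0), 109), (np.float64(4.0), 111), (np.float64(6.0), 112), (np.float64(8.0), 124)]
```

move_arm --motion '[{"x": 0,"y": 1.5,"z": -1,"yaw": 9},{"x": -0.4,"y": 3,"z": -1,"yaw": 18},{"x": -0.8,"y": 5,"z": 0,"yaw": 27},{"x": -1.2,"y": 7,"z": 0,"yaw": 36},{"x": -1.6,"y": 9,"z": 0,"yaw": 45},{"x": -2,"y": 11,"z": 0,"yaw": 54},{"x": -2.5,"y": 13,"z": 0,"yaw": 63},{"x": -3,"y": 14,"z": 1,"yaw": 72},{"x": -3.2,"y": 14.6,"z": 2,"yaw": 81},{"x": -3.2,"y": 14.6,"z": 2,"yaw": 83.8},{"x": -3.2,"y": 14.6,"z": 2,"yaw": 83.8},{"x": -3.2,"y": 14.6,"z": 2,"yaw": 83.8}]' --gripper 0.6

```text
clock: 35.8
eef_pos: [0.4702, 0.0052, 0.1303]
tool_rot: [-0.061, 0.998, 0.0, -0.001]
ft_force: [-0.1, -0.4, 0.2]
grip_width: 0.0681
grasp_force: 0.0
```

```bash
python3 -c "
from h import *
fer();band()"
```

```text
tcp [0.4702 0.0052 0.1303] toolang -173.0 t 35.8 w 0.0681
0.98 sat 241 c [ 0.3829 -0.2545] size [56.9 31.8] ang 76.1 tool [ 11.86 -24.7   16.17]
0.9 sat 14 c [0.4709 0.1278] size [46.5 34.4] ang 8.1 tool [-1.55 12.16 16.16]
0.82 sat 116 c [ 0.4035 -0.0413] size [43.1 31.1] ang 25.3 tool [ 7.21 -3.8  16.17]
0.57 sat 15 c [0.4749 0.0074] size [46.5 30.3] ang 6.4 tool [-0.48  0.17 16.16]
0.48 sat 11 c [ 0.6186 -0.0592] size [ 63.9 337.8] ang -89.0 tool [-13.92  -8.2   16.16]
axis 6.4 ref [0.4733 0.0071]
[(-24, 56), (-22, 25), (-20, 38), (-18, 98), (-16, 102), (-14, 101), (-12, 101), (-10, 102), (-8, 193), (-6, 138), (-4, 88), (-2, 88), (0, 87), (2, 123), (4, 208), (6, 208), (8, 207), (10, 206), (12, 206), (14, 223), (16, 219), (18, 212), (20, 204), (22, 134)]
```

move_arm --motion '[{"x": -0.1,"y": 0.15,"z": 4,"yaw": 0},{"x": -0.1,"y": 0.15,"z": 9,"yaw": 0},{"x": -0.1,"y": 0.15,"z": 13,"yaw": 0},{"x": -0.1,"y": 0.15,"z": 15.2,"yaw": 0},{"x": -0.1,"y": 0.15,"z": 16,"yaw": 0},{"x": -0.1,"y": 0.15,"z": 16,"yaw": 0}]'

```text
clock: 36.7
eef_pos: [0.4714, 0.0068, -0.0292]
tool_rot: [-0.061, 0.998, 0.0, -0.0]
ft_force: [-1.0, -1.0, 0.1]
grip_width: 0.0681
grasp_force: 0.0
```

move_arm --motion '[{"x": 0,"y": 0,"z": 0,"yaw": 0},{"x": 0,"y": 0,"z": 0,"yaw": 0},{"x": 0,"y": 0,"z": 0,"yaw": 0},{"x": 0,"y": 0,"z": 0,"yaw": 0},{"x": 0,"y": 0,"z": 0,"yaw": 0}]' --gripper -1

```text
clock: 37.33
eef_pos: [0.4725, 0.0069, -0.0279]
tool_rot: [-0.061, 0.998, 0.0, 0.001]
ft_force: [-1.0, 0.1, 6.8]
grip_width: 0.0284
grasp_force: 59.6
```

move_arm --motion '[{"x": 0,"y": 0,"z": -3,"yaw": 0},{"x": 0,"y": 0,"z": -8,"yaw": 0},{"x": 0,"y": 0,"z": -13,"yaw": 0},{"x": 0,"y": 0,"z": -18,"yaw": 0},{"x": -1.5,"y": 0,"z": -18,"yaw": -9},{"x": -3,"y": 0,"z": -18,"yaw": -18},{"x": -5,"y": -0.1,"z": -18,"yaw": -27},{"x": -7,"y": -0.2,"z": -18,"yaw": -36},{"x": -9,"y": -0.3,"z": -18,"yaw": -45},{"x": -11,"y": -0.4,"z": -18,"yaw": -54},{"x": -13,"y": -0.5,"z": -18,"yaw": -63},{"x": -14.4,"y": -0.5,"z": -18,"yaw": -72},{"x": -14.4,"y": -0.5,"z": -18,"yaw": -81},{"x": -14.4,"y": -0.5,"z": -18,"yaw": -83.9},{"x": -14.4,"y": -0.5,"z": -18,"yaw": -83.9},{"x": -14.4,"y": -0.5,"z": -18,"yaw": -83.9}]'

```text
clock: 39.33
eef_pos: [0.6147, 0.0194, 0.1508]
tool_rot: [0.712, -0.702, -0.0, 0.0]
ft_force: [-0.4, -0.8, -1.1]
grip_width: 0.0283
grasp_force: 59.7
```

```bash
python3 -c "
from h import *
o=bot.get_obs();print(o['eef_pos'],o['grip_width'],o['grasp_force'])
fer(z=o['eef_pos'][2]+.046);band(z=o['eef_pos'][2]+.061)
print(tool([.6152,.0195,.0312]))"
```

```text
[0.61470254 0.0193864  0.15081835] 0.028323124554532526 59.67021446675062
tcp [0.6147 0.0194 0.1508] toolang -89.1 t 39.33 w 0.0283
0.89 sat 15 c [ 0.6154 -0.0363] size [15.4 21.7] ang -88.2 tool [5.570e+00 1.000e-02 1.819e+01]
0.87 sat 12 c [ 0.6156 -0.0598] size [15.8 21.7] ang -89.1 tool [ 7.92  0.03 18.19]
0.86 sat 118 c [ 0.529  -0.0474] size [23.1 13.9] ang 26.4 tool [ 6.55  8.67 18.19]
0.81 sat 14 c [0.614  0.0189] size [28.1 50. ] ang -89.1 tool [ 0.05  0.07 18.18]
0.78 sat 113 c [ 0.6574 -0.0599] size [19.8 13. ] ang 11.8 tool [ 8.   -4.15 18.18]
0.7 sat 14 c [0.5562 0.0203] size [12.4 21.5] ang -11.8 tool [-0.18  5.85 18.19]
0.66 sat 13 c [ 0.6164 -0.082 ] size [15.2 18.4] ang -88.3 tool [ 1.014e+01 -1.000e-02  1.819e+01]
axis 90.9 ref [0.6141 0.0146]
[(-24, 66), (-22, 24), (-20, 25), (-18, 24), (-16, 81), (-14, 98), (-12, 97), (-10, 98), (-8, 97), (-6, 97), (-4, 97), (-2, 72), (0, 48), (2, 48), (4, 48), (6, 84), (8, 97), (10, 97), (12, 97), (14, 97), (16, 97), (18, 97), (20, 109), (22, 120)]
[-0.01236623 -0.03980071 11.96825448]
```

move_arm --motion '[{"x": 0,"y": -0.05,"z": 4,"yaw": 0},{"x": 0,"y": -0.05,"z": 8,"yaw": 0},{"x": 0,"y": -0.05,"z": 10.5,"yaw": 0},{"x": 0,"y": -0.05,"z": 11.5,"yaw": 0},{"x": 0,"y": -0.05,"z": 12,"yaw": 0},{"x": 0,"y": -0.05,"z": 12,"yaw": 0}]'

```text
clock: 40.22
eef_pos: [0.6161, 0.0194, 0.0316]
tool_rot: [0.713, -0.702, 0.001, -0.001]
ft_force: [-0.0, -0.2, 0.0]
grip_width: 0.0284
grasp_force: 59.7
```

move_arm --motion '[{"x": 0,"y": 0,"z": 0,"yaw": 0},{"x": 0,"y": 0,"z": 0,"yaw": 0},{"x": 0,"y": 0,"z": 0,"yaw": 0},{"x": 0,"y": 0,"z": 0,"yaw": 0},{"x": 0,"y": 0,"z": -1.5,"yaw": 0},{"x": 0,"y": 0,"z": -4,"yaw": 0},{"x": 0,"y": 0,"z": -8,"yaw": 0},{"x": 0,"y": 0,"z": -12,"yaw": 0},{"x": 0,"y": 0,"z": -12,"yaw": 0},{"x": 0,"y": 0,"z": -12,"yaw": 0}]' --gripper 0.2

```text
clock: 41.48
eef_pos: [0.6153, 0.0194, 0.1513]
tool_rot: [0.713, -0.702, 0.0, -0.0]
ft_force: [-1.0, -0.9, -0.7]
grip_width: 0.051
grasp_force: 0.0
```

```bash
python3 -c "
from h import *
fer(z=.072)
prof(-.05,.06)
"
```

```text
tcp [0.6153 0.0194 0.1513] toolang -89.1 t 41.48 w 0.051
0.91 sat 15 c [0.6149 0.0221] size [30.1 46.6] ang -89.1 tool [-0.28 -0.1  18.07]
0.85 sat 15 c [ 0.6157 -0.0224] size [30.4 42.5] ang -89.1 tool [ 4.18 -0.1  18.07]
0.85 sat 12 c [ 0.6166 -0.0692] size [29.3 43.6] ang -88.1 tool [ 8.86 -0.12 18.07]
0.81 sat 13 c [ 0.6178 -0.1124] size [30.5 36. ] ang -89.1 tool [13.18 -0.18 18.07]
0.8 sat 113 c [ 0.6984 -0.0693] size [39.5 25.4] ang 11.6 tool [ 9.   -8.3  18.05]
0.67 sat 14 c [0.4979 0.0909] size [30.1 38. ] ang -42.5 tool [-7.34 11.49 18.09]
0.61 sat 118 c [ 0.4455 -0.044 ] size [45.3 26.8] ang 27.7 tool [ 6.07 16.94 18.11]
[(np.float64(-50.0), 210), (np.float64(-48.0), 193), (np.float64(-46.0), 105), (np.float64(-44.0), 141), (np.float64(-42.0), 205), (np.float64(-40.0), 204), (np.float64(-38.0), 204), (np.float64(-36.0), 203), (np.float64(-34.0), 203), (np.float64(-32.0), 202), (np.float64(-30.0), 92), (np.float64(-28.0), 86), (np.float64(-26.0), 86), (np.float64(-24.0), 86), (np.float64(-22.0), 161), (np.float64(-20.0), 197), (np.float64(-18.0), 198), (np.float64(-16.0), 1
[... 219 characters left out ...]
0), 119), (np.float64(4.0), 177), (np.float64(6.0), 177), (np.float64(8.0), 176), (np.float64(10.0), 175), (np.float64(12.0), 175), (np.float64(14.0), 174), (np.float64(16.0), 77), (np.float64(18.0), 76), (np.float64(20.0), 66), (np.float64(22.0), 47), (np.float64(24.0), 84), (np.float64(26.0), 97), (np.float64(28.0), 131), (np.float64(30.0), 130), (np.float64(32.0), 130), (np.float64(34.0), 130), (np.float64(36.0), 130), (np.float64(38.0), 128), (np.float64(40.0), 126), (np.float64(42.0), 115), (np.float64(44.0), 109), (np.float64(46.0), 109), (np.float64(48.0), 111), (np.float64(50.0), 123), (np.float64(52.0), 135), (np.float64(54.0), 141), (np.float64(56.0), 149), (np.float64(58.0), 153)]
```

move_arm --motion '[{"x": -0.5,"y": 1.5,"z": -1,"yaw": 9},{"x": -1.5,"y": 3,"z": -1,"yaw": 18},{"x": -3,"y": 5,"z": 0,"yaw": 27},{"x": -4.5,"y": 7,"z": 0,"yaw": 36},{"x": -6,"y": 9,"z": 0,"yaw": 45},{"x": -7.5,"y": 11,"z": 0,"yaw": 54},{"x": -9,"y": 13,"z": 0,"yaw": 63},{"x": -10.5,"y": 14,"z": 1,"yaw": 72},{"x": -11.1,"y": 14.4,"z": 2,"yaw": 81},{"x": -11.1,"y": 14.4,"z": 2,"yaw": 84.9},{"x": -11.1,"y": 14.4,"z": 2,"yaw": 84.9},{"x": -11.1,"y": 14.4,"z": 2,"yaw": 84.9}]' --gripper 0.6

```text
clock: 43.08
eef_pos: [0.4693, 0.128, 0.1303]
tool_rot: [-0.053, 0.999, -0.0, -0.001]
ft_force: [-0.5, -0.8, 0.3]
grip_width: 0.0684
grasp_force: 0.0
```

```bash
python3 -c "
from h import *
fer();band()"
```

```text
tcp [0.4693 0.128  0.1303] toolang -174.0 t 43.08 w 0.0684
0.94 sat 116 c [ 0.4033 -0.0385] size [45.3 35.6] ang 22.0 tool [  8.33 -15.86  16.17]
0.89 sat 15 c [ 0.6627 -0.1736] size [50.1 73.4] ang -88.9 tool [-16.05 -32.02  16.16]
0.77 sat 15 c [0.4713 0.1308] size [45.8 30.3] ang 10.5 tool [-0.2   0.26 16.16]
0.68 sat 14 c [ 0.654  -0.1323] size [14.6 54.9] ang -45.1 tool [-15.62 -27.82  16.16]
axis 6.1 ref [0.4695 0.1304]
[(-22, 27), (-20, 31), (-18, 111), (-16, 102), (-14, 100), (-12, 100), (-10, 100), (-8, 100), (-6, 121), (-4, 84), (-2, 87), (0, 87), (2, 109), (4, 207), (6, 207), (8, 206), (10, 206), (12, 204), (14, 203), (16, 210), (18, 212), (20, 205), (22, 178)]
```

move_arm --motion '[{"x": 0.1,"y": 0.25,"z": 4,"yaw": -1},{"x": 0.1,"y": 0.25,"z": 9,"yaw": -1},{"x": 0.1,"y": 0.25,"z": 13,"yaw": -1},{"x": 0.1,"y": 0.25,"z": 15.2,"yaw": -1},{"x": 0.1,"y": 0.25,"z": 16,"yaw": -1},{"x": 0.1,"y": 0.25,"z": 16,"yaw": -1}]'

```text
clock: 43.98
eef_pos: [0.4685, 0.1305, -0.0291]
tool_rot: [-0.061, 0.998, -0.0, -0.0]
ft_force: [-0.1, -0.1, 0.3]
grip_width: 0.0683
grasp_force: 0.0
```

move_arm --motion '[{"x": 0,"y": 0,"z": 0,"yaw": 0},{"x": 0,"y": 0,"z": 0,"yaw": 0},{"x": 0,"y": 0,"z": 0,"yaw": 0},{"x": 0,"y": 0,"z": 0,"yaw": 0},{"x": 0,"y": 0,"z": 0,"yaw": 0}]' --gripper -1

```text
clock: 44.6
eef_pos: [0.4696, 0.1309, -0.0278]
tool_rot: [-0.061, 0.998, 0.0, 0.001]
ft_force: [-0.5, -0.0, 5.3]
grip_width: 0.0283
grasp_force: 59.6
```

move_arm --motion '[{"x": 0,"y": 0,"z": -3,"yaw": 0},{"x": 0,"y": 0,"z": -8,"yaw": 0},{"x": 0,"y": 0,"z": -13,"yaw": 0},{"x": 0,"y": 0,"z": -18,"yaw": 0},{"x": -1.5,"y": -1,"z": -18,"yaw": -9},{"x": -3,"y": -2,"z": -18,"yaw": -18},{"x": -5,"y": -3,"z": -18,"yaw": -27},{"x": -7,"y": -4.2,"z": -18,"yaw": -36},{"x": -9,"y": -5.4,"z": -18,"yaw": -45},{"x": -11,"y": -6.6,"z": -18,"yaw": -54},{"x": -12.5,"y": -7.6,"z": -18,"yaw": -63},{"x": -13.7,"y": -8.3,"z": -18,"yaw": -72},{"x": -13.7,"y": -8.3,"z": -18,"yaw": -81},{"x": -13.7,"y": -8.3,"z": -18,"yaw": -83.9},{"x": -13.7,"y": -8.3,"z": -18,"yaw": -83.9},{"x": -13.7,"y": -8.3,"z": -18,"yaw": -83.9}]'

```text
clock: 46.6
eef_pos: [0.6143, 0.0648, 0.1508]
tool_rot: [0.712, -0.702, -0.0, 0.0]
ft_force: [0.4, -0.1, 0.2]
grip_width: 0.0283
grasp_force: 59.6
```

```bash
python3 -c "
from h import *
o=bot.get_obs();print(o['eef_pos'],o['grip_width'],o['grasp_force'])
fer(z=o['eef_pos'][2]+.046);band(z=o['eef_pos'][2]+.061)
print(tool([.6147,.065,.0312]))"
```

```text
[0.61431895 0.06484043 0.15077356] 0.02833277659423076 59.62257228791714
tcp [0.6143 0.0648 0.1508] toolang -89.1 t 46.6 w 0.0283
0.89 sat 14 c [ 0.6152 -0.014 ] size [15.2 21.7] ang -89.1 tool [ 7.89  0.04 18.18]
0.88 sat 115 c [ 0.6569 -0.0329] size [19.9 13.9] ang 13.9 tool [ 9.84 -4.11 18.18]
0.84 sat 15 c [0.6138 0.0631] size [28.4 50.3] ang -89.3 tool [ 0.18  0.06 18.18]
0.75 sat 13 c [ 0.6156 -0.0354] size [15.1 20.4] ang -89.1 tool [10.03  0.03 18.18]
0.62 sat 14 c [0.6147 0.0096] size [14.8 21.6] ang -89.1 tool [ 5.53  0.05 18.18]
0.56 sat 117 c [ 0.5287 -0.0202] size [24.1 13. ] ang 24.7 tool [ 8.37  8.7  18.18]
axis 90.7 ref [0.6139 0.0589]
[(-24, 82), (-22, 25), (-20, 24), (-18, 25), (-16, 82), (-14, 96), (-12, 97), (-10, 98), (-8, 97), (-6, 97), (-4, 97), (-2, 69), (0, 48), (2, 48), (4, 48), (6, 72), (8, 97), (10, 97), (12, 97), (14, 97), (16, 97), (18, 97), (20, 99), (22, 116)]
[-0.01623969 -0.03082484 11.96688271]
```

move_arm --motion '[{"x": -0.1,"y": -0.05,"z": 4,"yaw": 0},{"x": -0.1,"y": -0.05,"z": 8,"yaw": 0},{"x": -0.1,"y": -0.05,"z": 10.5,"yaw": 0},{"x": -0.1,"y": -0.05,"z": 11.5,"yaw": 0},{"x": -0.1,"y": -0.05,"z": 12,"yaw": 0},{"x": -0.1,"y": -0.05,"z": 12,"yaw": 0}]'

```text
clock: 47.5
eef_pos: [0.6157, 0.0659, 0.0316]
tool_rot: [0.713, -0.702, 0.0, -0.001]
ft_force: [-0.3, -0.1, -0.6]
grip_width: 0.0285
grasp_force: 59.6
```

move_arm --motion '[{"x": 0,"y": 0,"z": 0,"yaw": 0},{"x": 0,"y": 0,"z": 0,"yaw": 0},{"x": 0,"y": 0,"z": 0,"yaw": 0},{"x": 0,"y": 0,"z": 0,"yaw": 0},{"x": 0,"y": 0,"z": -1.5,"yaw": 0},{"x": 0,"y": 0,"z": -4,"yaw": 0},{"x": 0,"y": 0,"z": -8,"yaw": 0},{"x": 0,"y": 0,"z": -12,"yaw": 0},{"x": 0,"y": 0,"z": -12,"yaw": 0},{"x": 0,"y": 0,"z": -12,"yaw": 0}]' --gripper 0.2

```text
clock: 48.75
eef_pos: [0.6149, 0.0658, 0.1512]
tool_rot: [0.713, -0.702, 0.0, -0.0]
ft_force: [-0.2, -0.1, 0.1]
grip_width: 0.0512
grasp_force: 0.0
```

```bash
python3 -c "
from h import *
fer(z=.072)
prof(-.01,.115)
snap('top','t20')
for d in bot.cut_out('top','ferrule1'):
    m=np.array(d['mask']);v,u=np.argwhere(m).mean(0); print(round(d['score'],2),(u,v),ray('top',(u,v),.018))
"
```

```text
tcp [0.6149 0.0658 0.1512] toolang -89.1 t 48.75 w 0.0512
0.89 sat 14 c [ 0.6156 -0.0228] size [30.  43.5] ang -89.1 tool [ 8.85 -0.07 18.07]
0.89 sat 13 c [ 0.6165 -0.0644] size [39.8 30.8] ang 89.9 tool [13.01 -0.1  18.07]
0.86 sat 14 c [0.6151 0.0227] size [41.8 29.2] ang 89.9 tool [ 4.3  -0.09 18.06]
0.83 sat 117 c [ 0.4453 -0.0351] size [46.1 24.8] ang 25.8 tool [ 9.81 16.98 18.11]
0.82 sat 116 c [ 0.6985 -0.0598] size [38.8 27. ] ang 15.3 tool [12.68 -8.3  18.05]
0.72 sat 14 c [0.6144 0.0678] size [29.3 46. ] ang -86.0 tool [-0.21 -0.09 18.06]
[(np.float64(-10.0), 212), (np.float64(-8.0), 115), (np.float64(-6.0), 207), (np.float64(-4.0), 200), (np.float64(-2.0), 177), (np.float64(0.0), 94), (np.float64(2.0), 43), (np.float64(4.0), 216), (np.float64(6.0), 216), (np.float64(8.0), 215), (np.float64(10.0), 214), (np.float64(12.0), 213), (np.float64(14.0), 212), (np.float64(16.0), 120), (np.float64(18.0), 89), (np.float64(20.0), 89), (np.float64(22.0), 89), (np.float64(24.0), 198), (np.float64(26.0), 208), (np.float64(28.0), 207), (np.float64(30.0), 206), (np.float64(32.0), 189), (n
[... 830 characters left out ...]
.0), 160), (np.float64(102.0), 161), (np.float64(104.0), 159), (np.float64(106.0), 160), (np.float64(108.0), 159), (np.float64(110.0), 162), (np.float64(112.0), 170), (np.float64(114.0), 169)]
0.73 (np.float64(365.38255033557044), np.float64(136.7986577181208)) [ 0.71627266 -0.0731671   0.018     ]
0.7 (np.float64(396.3024017467249), np.float64(170.65174672489084)) [ 0.62082457 -0.16096479  0.018     ]
0.6 (np.float64(385.1641791044776), np.float64(167.71144278606965)) [ 0.62847158 -0.12953127  0.018     ]
0.5 (np.float64(432.1951219512195), np.float64(257.2378048780488)) [ 0.38173792 -0.2592328   0.018     ]
0.43 (np.float64(371.58), np.float64(167.26)) [ 0.62883397 -0.09121941  0.018     ]
```

move_arm --motion '[{"x": -3,"y": 0.1,"z": 0,"yaw": 0},{"x": -5.2,"y": 0.1,"z": 0,"yaw": 0},{"x": -5.2,"y": 0.1,"z": 0,"yaw": 0},{"x": -5.2,"y": 0.1,"z": 0,"yaw": 0},{"x": -5.2,"y": 0.1,"z": 4,"yaw": 0},{"x": -5.2,"y": 0.1,"z": 8,"yaw": 0},{"x": -5.2,"y": 0.1,"z": 10.5,"yaw": 0},{"x": -5.2,"y": 0.1,"z": 11.5,"yaw": 0},{"x": -5.2,"y": 0.1,"z": 12,"yaw": 0},{"x": -5.2,"y": 0.1,"z": 12,"yaw": 0}]' --gripper -1

```text
clock: 50.2
eef_pos: [0.6139, 0.1177, 0.0316]
tool_rot: [0.712, -0.702, 0.0, -0.001]
ft_force: [1.2, 0.2, 0.1]
grip_width: 0.0004
grasp_force: 0.0
```

move_arm --motion '[{"x": 0.3,"y": 0,"z": 0,"yaw": 0},{"x": 0.6,"y": 0,"z": 0,"yaw": 0},{"x": 0.8,"y": 0,"z": 0,"yaw": 0},{"x": 1,"y": 0,"z": 0,"yaw": 0},{"x": 1.2,"y": 0,"z": 0,"yaw": 0},{"x": 1.4,"y": 0,"z": 0,"yaw": 0},{"x": 1.6,"y": 0,"z": 0,"yaw": 0},{"x": 1.8,"y": 0,"z": 0,"yaw": 0},{"x": 2,"y": 0,"z": 0,"yaw": 0}]'

```text
clock: 51.32
eef_pos: [0.6134, 0.0979, 0.0307]
tool_rot: [0.713, -0.701, -0.0, -0.0]
ft_force: [-0.6, 0.0, 0.1]
grip_width: -0.0002
grasp_force: 0.5
```

```bash
python3 -c "
from h import *
fer(z=.072)
prof(-.02,.1)
"
```

```text
tcp [0.6134 0.0979 0.0307] toolang -89.1 t 51.33 w -0.0002
0.82 sat 15 c [0.614  0.0645] size [30.1 44. ] ang -89.1 tool [ 3.33 -0.01  6.17]
0.71 sat 14 c [0.615 0.022] size [30.1 43.6] ang -89.1 tool [ 7.58 -0.04  6.17]
0.66 sat 15 c [ 0.615  -0.0067] size [29.6 14.6] ang 1.0 tool [10.45 -0.    6.17]
[(np.float64(-10.0), 192), (np.float64(-8.0), 99), (np.float64(-6.0), 193), (np.float64(-4.0), 188), (np.float64(-2.0), 163), (np.float64(-0.0), 28), (np.float64(2.0), 195), (np.float64(4.0), 196), (np.float64(6.0), 197), (np.float64(8.0), 199), (np.float64(10.0), 199), (np.float64(12.0), 199), (np.float64(14.0), 200), (np.float64(16.0), 80), (np.float64(18.0), 81), (np.float64(20.0), 80), (np.float64(22.0), 80), (np.float64(24.0), 197), (np.float64(26.0), 197), (np.float64(28.0), 195), (np.float64(30.0), 194), (np.float64(32.0), 192), (np.float64(34.0), 191), (np.float64(36.0), 102), (np.float64(38.0), 197), (np.float64(40.0), 181), (np.float64(42.0), 165), (np.float64(44.0), 186), (np.float64(46.0), 184), (np.float64(48.0), 182), (np.float64(50.0), 179), (np.float64(52.0), 164), (np.float64(54.0), 163), (np.float64(56.0), 161), (np.float64(58.0), 70), (np.float64(60.0), 69), (np.float64(62.0), 69), (np.float64(64.0), 68), (np.float64(66.0), 153), (np.float64(68.0), 153), (np.float64(70.0), 151), (np.float64(72.0), 150), (np.float64(74.0), 150), (np.float64(76.0), 83), (np.float64(78.0), 85), (np.float64(80.0), 85), (np.float64(82.0), 85), (np.float64(84.0), 48), (np.float64(86.0), 46), (np.float64(88.0), 45), (np.float64(90.0), 44), (np.float64(92.0), 42), (np.float64(94.0), 44), (np.float64(96.0), 41), (np.float64(98.0), 45)]
```

move_arm --motion '[{"x": 0.15,"y": 0,"z": 0,"yaw": 0},{"x": 0.3,"y": 0,"z": 0,"yaw": 0},{"x": 0.45,"y": 0,"z": 0,"yaw": 0},{"x": 0.6,"y": 0,"z": 0,"yaw": 0},{"x": 0.75,"y": 0,"z": 0,"yaw": 0},{"x": 0.9,"y": 0,"z": 0,"yaw": 0},{"x": 1.05,"y": 0,"z": 0,"yaw": 0},{"x": 1.2,"y": 0,"z": 0,"yaw": 0},{"x": 1.35,"y": 0,"z": 0,"yaw": 0}]'

```text
clock: 52.55
eef_pos: [0.6137, 0.0843, 0.0308]
tool_rot: [0.713, -0.702, -0.0, -0.0]
ft_force: [-0.2, 2.8, -1.6]
grip_width: -0.0001
grasp_force: 1.3
```

move_arm --motion '[{"x": 0.1,"y": 0,"z": 0,"yaw": 0},{"x": 0.2,"y": 0,"z": 0,"yaw": 0},{"x": 0.2,"y": 0,"z": 0,"yaw": 0}]'

```text
clock: 52.92
eef_pos: [0.6137, 0.0824, 0.0308]
tool_rot: [0.713, -0.702, -0.0, -0.0]
ft_force: [0.3, 3.1, -0.9]
grip_width: 0.0
grasp_force: 1.6
```

```bash
python3 -c "
from h import *
print(bot.get_obs()['ft_force'])
fer(z=.072)
prof(-.16,.08)
"
```

```text
[ 0.27080388  3.14537712 -0.88100518]
tcp [0.6137 0.0824 0.0308] toolang -89.1 t 52.92 w 0.0
0.92 sat 15 c [ 0.6158 -0.0222] size [29.3 14.6] ang 0.9 tool [10.47 -0.05  6.18]
0.87 sat 15 c [0.6152 0.0063] size [30.2 44. ] ang -89.1 tool [ 7.61 -0.03  6.18]
0.67 sat 15 c [0.6146 0.0493] size [30.1 44.5] ang -89.1 tool [ 3.32 -0.04  6.18]
0.63 sat 106 c [ 0.4899 -0.018 ] size [ 4.6 13.5] ang -73.1 tool [ 9.85 12.53  6.18]
[(np.float64(-26.0), 206), (np.float64(-24.0), 209), (np.float64(-22.0), 212), (np.float64(-20.0), 103), (np.float64(-18.0), 205), (np.float64(-16.0), 206), (np.float64(-14.0), 183), (np.float64(-12.0), 201), (np.float64(-10.0), 202), (np.float64(-8.0), 203), (np.float64(-6.0), 204), (np.float64(-4.0), 205), (np.float64(-2.0), 205), (np.float64(0.0), 82), (np.float64(2.0), 82), (np.float64(4.0), 82), (np.float64(6.0), 83), (np.float64(8.0), 202), (np.float64(10.0), 203), (np.float64(12.0), 202), (np.float64(14.0), 199), (np.float64(16.0), 197), (np.float64(18.0), 195), (np.float64(20.0), 194), (np.float64(22.0), 199), (np.float64(24.0), 187), (np.float64(26.0), 173), (np.float64(28.0), 82), (np.float64(30.0), 182), (np.float64(32.0), 180), (np.float64(34.0), 178), (np.float64(36.0), 176), (np.float64(38.0), 175), (np.float64(40.0), 160), (np.float64(42.0), 69), (np.float64(44.0), 68), (np.float64(46.0), 68), (np.float64(48.0), 68), (np.float64(50.0), 152), (np.float64(52.0), 152), (np.float64(54.0), 150), (np.float64(56.0), 149), (np.float64(58.0), 149), (np.float64(60.0), 83), (np.float64(62.0), 83), (np.float64(64.0), 85), (np.float64(66.0), 85), (np.float64(68.0), 82), (np.float64(70.0), 45), (np.float64(72.0), 45), (np.float64(74.0), 43), (np.float64(76.0), 42), (np.float64(78.0), 42)]
```

Keep pushing in millimetre steps until the force rises.

move_arm --motion '[{"x": 0.1,"y": 0,"z": 0,"yaw": 0},{"x": 0.1,"y": 0,"z": 0,"yaw": 0}]'

```text
clock: 53.28
eef_pos: [0.6137, 0.0813, 0.0308]
tool_rot: [0.713, -0.702, -0.0, 0.0]
ft_force: [-0.8, 3.0, -0.9]
grip_width: -0.0001
grasp_force: 1.6
```

move_arm --motion '[{"x": 0.1,"y": 0,"z": 0,"yaw": 0},{"x": 0.1,"y": 0,"z": 0,"yaw": 0}]'

```text
clock: 53.52
eef_pos: [0.6137, 0.0802, 0.0308]
tool_rot: [0.713, -0.702, 0.0, 0.0]
ft_force: [-0.3, 3.5, -1.5]
grip_width: 0.0003
grasp_force: 1.6
```

move_arm --motion '[{"x": 0.1,"y": 0,"z": 0,"yaw": 0},{"x": 0.1,"y": 0,"z": 0,"yaw": 0}]'

```text
clock: 53.78
eef_pos: [0.6137, 0.0797, 0.0308]
tool_rot: [0.713, -0.701, -0.0, -0.0]
ft_force: [-1.0, 4.9, -0.4]
grip_width: -0.0
grasp_force: 2.4
```

move_arm --motion '[{"x": 0.1,"y": 0,"z": 0,"yaw": 0},{"x": 0.1,"y": 0,"z": 0,"yaw": 0}]'

```text
clock: 54.02
eef_pos: [0.6138, 0.0794, 0.0309]
tool_rot: [0.713, -0.701, -0.001, -0.001]
ft_force: [-0.1, 5.9, -1.1]
grip_width: -0.0003
grasp_force: 3.2
```

move_arm --motion '[{"x": 0.05,"y": 0,"z": 0,"yaw": 0},{"x": 0.05,"y": 0,"z": 0,"yaw": 0},{"x": 0.05,"y": 0,"z": 0,"yaw": 0}]'

```text
clock: 54.4
eef_pos: [0.6138, 0.0791, 0.0309]
tool_rot: [0.713, -0.701, -0.001, -0.001]
ft_force: [0.0, 6.2, -1.1]
grip_width: -0.0004
grasp_force: 3.4
```

move_arm --motion '[{"x": 0.1,"y": 0,"z": 0,"yaw": 0},{"x": 0.2,"y": 0,"z": 0,"yaw": 0},{"x": 0.2,"y": 0,"z": 0,"yaw": 0}]'

```text
clock: 54.78
eef_pos: [0.6138, 0.0771, 0.0309]
tool_rot: [0.713, -0.701, -0.001, -0.001]
ft_force: [0.2, 7.1, -1.3]
grip_width: 0.0001
grasp_force: 3.3
```

move_arm --motion '[{"x": -0.3,"y": 0,"z": 0,"yaw": 0},{"x": -0.8,"y": 0,"z": 0,"yaw": 0},{"x": -1.5,"y": 0,"z": 0,"yaw": 0},{"x": -2.5,"y": 0,"z": -1,"yaw": 0},{"x": -2.5,"y": 0,"z": -6,"yaw": 0},{"x": -2.5,"y": 0,"z": -12,"yaw": 0},{"x": 2,"y": 0,"z": -13,"yaw": 0},{"x": 7,"y": 0,"z": -13,"yaw": 0},{"x": 10,"y": 0,"z": -13,"yaw": 0},{"x": 10,"y": 0,"z": -13,"yaw": 0},{"x": 10,"y": 0,"z": -13,"yaw": 0}]'

```text
clock: 56.15
eef_pos: [0.6155, -0.0234, 0.1613]
tool_rot: [0.713, -0.701, 0.0, -0.0]
ft_force: [0.8, -0.0, -0.3]
grip_width: 0.0002
grasp_force: 0.0
```

```bash
python3 -c "
from h import *
fer(z=.072)
import io
prof(-.15,.045,.0015)
"|sed 's/np.float64(\([-0-9.]*\))/\1/g'
```

```text
tcp [ 0.6155 -0.0234  0.1613] toolang -89.1 t 56.15 w 0.0002
0.95 sat 13 c [ 0.6174 -0.1249] size [30.7 42.7] ang -88.1 tool [10.22 -0.02 19.2 ]
0.93 sat 15 c [ 0.6153 -0.0029] size [29.5 38.4] ang -89.0 tool [-1.99 -0.02 19.2 ]
0.78 sat 118 c [ 0.4441 -0.0525] size [43.7 28.1] ang 25.7 tool [ 2.67 17.19 19.2 ]
0.71 sat 13 c [ 0.6172 -0.0824] size [28.1 42.8] ang -88.3 tool [ 5.97 -0.07 19.2 ]
0.61 sat 112 c [ 0.6989 -0.0772] size [39.8 24.6] ang 11.7 tool [ 5.59 -8.24 19.2 ]
0.56 sat 14 c [ 0.6163 -0.0402] size [30.7 43.7] ang -89.0 tool [ 1.74 -0.06 19.2 ]
[(-150.0, 98), (-148.5, 101), (-147.0, 102), (-145.5, 102), (-144.0, 104), (-142.5, 239), (-141.0, 239), (-139.5, 239), (-138.0, 239), (-136.5, 232), (-135.0, 233), (-133.5, 228), (-132.0, 228), (-130.5, 95), (-129.0, 95), (-127.5, 95), (-126.0, 95), (-124.5, 96), (-123.0, 127), (-121.5, 229), (-120.0, 229), (-118.5, 229), (-117.0, 229), (-115.5, 229), (-114.0, 229), (-112.5, 228), (-111.0, 228), (-109.5, 203), (-108.0, 222), (-106.5, 216), (-105.0, 210), (-103.5, 204), (-102.0, 227), (-100.5, 226), (-99.0, 226), (-97.5, 226), (-
[... 535 characters left out ...]
(-37.5, 201), (-36.0, 200), (-34.5, 200), (-33.0, 185), (-31.5, 183), (-30.0, 183), (-28.5, 182), (-27.0, 181), (-25.5, 187), (-24.0, 185), (-22.5, 173), (-21.0, 165), (-19.5, 123), (-18.0, 96), (-16.5, 107), (-15.0, 132), (-13.5, 132), (-12.0, 132), (-10.5, 132), (-9.0, 131), (-7.5, 132), (-6.0, 131), (-4.5, 60), (-3.0, 60), (-1.5, 60), (0.0, 60), (1.5, 59), (3.0, 130), (4.5, 130), (6.0, 130), (7.5, 129), (9.0, 129), (10.5, 129), (12.0, 129), (13.5, 108), (15.0, 47), (16.5, 48), (18.0, 46), (19.5, 46), (21.0, 45), (22.5, 45), (24.0, 46), (25.5, 45), (27.0, 44), (28.5, 44), (30.0, 43), (31.5, 44), (33.0, 45), (34.5, 42), (36.0, 43), (37.5, 41), (39.0, 41), (40.5, 42), (42.0, 41), (43.5, 40)]
```

move_arm --motion '[{"x": -5,"y": 0,"z": 0,"yaw": 0},{"x": -10,"y": 0,"z": 0,"yaw": 0},{"x": -12.5,"y": 0,"z": 0,"yaw": 0},{"x": -12.5,"y": 0,"z": 5,"yaw": 0},{"x": -12.5,"y": 0,"z": 10,"yaw": 0},{"x": -12.5,"y": 0,"z": 12.5,"yaw": 0},{"x": -12.3,"y": 0,"z": 13,"yaw": 0},{"x": -11.5,"y": 0,"z": 13,"yaw": 0},{"x": -11,"y": 0,"z": 13,"yaw": 0},{"x": -10.7,"y": 0,"z": 13,"yaw": 0},{"x": -10.5,"y": 0,"z": 13,"yaw": 0},{"x": -10.3,"y": 0,"z": 13,"yaw": 0},{"x": -10.1,"y": 0,"z": 13,"yaw": 0},{"x": -10,"y": 0,"z": 13,"yaw": 0},{"x": -10,"y": 0,"z": 13,"yaw": 0}]'

```text
clock: 58.12
eef_pos: [0.6138, 0.0771, 0.031]
tool_rot: [0.713, -0.701, -0.001, -0.001]
ft_force: [0.2, 5.4, 0.6]
grip_width: -0.0001
grasp_force: 2.6
```

move_arm --motion '[{"x": 0.1,"y": 0,"z": 0,"yaw": 0},{"x": 0.1,"y": 0,"z": 0,"yaw": 0}]'

```text
clock: 58.38
eef_pos: [0.6138, 0.0767, 0.031]
tool_rot: [0.713, -0.701, -0.001, -0.001]
ft_force: [-0.5, 5.6, 1.2]
grip_width: 0.0001
grasp_force: 3.3
```

move_arm --motion '[{"x": 0.1,"y": 0,"z": 0,"yaw": 0},{"x": 0.1,"y": 0,"z": 0,"yaw": 0}]'

```text
clock: 58.62
eef_pos: [0.6138, 0.0758, 0.0309]
tool_rot: [0.713, -0.701, -0.001, -0.001]
ft_force: [-0.6, 6.5, 0.5]
grip_width: -0.0002
grasp_force: 3.3
```

move_arm --motion '[{"x": -0.5,"y": 0,"z": 0,"yaw": 0},{"x": -1.5,"y": 0,"z": 0,"yaw": 0},{"x": -2.5,"y": 0,"z": -1,"yaw": 0},{"x": -2.5,"y": 0,"z": -6,"yaw": 0},{"x": -2.5,"y": 0,"z": -12,"yaw": 0},{"x": 2,"y": 0,"z": -13,"yaw": 0},{"x": 7,"y": 0,"z": -13,"yaw": 0},{"x": 12,"y": 0,"z": -13,"yaw": 0},{"x": 15,"y": 0,"z": -13,"yaw": 0},{"x": 15,"y": 0,"z": -13,"yaw": 0},{"x": 15,"y": 0,"z": -13,"yaw": 0}]'

```text
clock: 60.0
eef_pos: [0.6163, -0.0755, 0.1612]
tool_rot: [0.713, -0.701, 0.0, -0.0]
ft_force: [0.2, -0.1, -0.2]
grip_width: 0.0003
grasp_force: 0.0
```

```bash
python3 -c "
from h import *
fer(z=.072)
prof(-.15,.0,.0015)
M=bot.camera_model('wrist');im=cv2.cvtColor(cv2.imread('pics/wl.png'),6)
def line(dx,z,y0,y1,dy=.0015):
    L=[]
    for y in np.arange(y0,y1,dy):
        u,v=proj('wrist',[.616-.0155*(y+.049)+dx,y,z],M)
        if 0<=v<399: L.append((round(float(y)*1000,1),int(im[int(v),int(u)-2:int(u)+3].mean())))
    print(dx,z,L)
line(-.027,.044,-.29,-.19); line(0,.044,-.29,-.13)
t=[cv2.cvtColor(cv2.imread(f'pics/{n}.png'),6) for n in('t10','t20')]
np.save('x.npy',snap('top','t30'))
t3=cv2.cvtColor(cv2.imread('pics/t30.png'),6)
for k in t+[t3]: print(k[161,330:440].tolist())
"|sed 's/np.float64(\([-0-9.]*\))/\1/g'
```

```text
tcp [ 0.6163 -0.0755  0.1612] toolang -89.1 t 60.0 w 0.0003
0.97 sat 14 c [ 0.616  -0.0475] size [29.2 36. ] ang -89.9 tool [-2.72 -0.02 19.21]
0.9 sat 117 c [ 0.4448 -0.0624] size [42.2 30. ] ang 25.9 tool [-1.54 17.13 19.2 ]
0.89 sat 222 c [ 0.4303 -0.2248] size [30.7 13.5] ang 1.0 tool [14.68 18.86 19.2 ]
0.86 sat 114 c [ 0.6991 -0.0871] size [41.  26.2] ang 15.2 tool [ 1.38 -8.25 19.21]
0.73 sat 13 c [ 0.618  -0.1257] size [30.4 42.3] ang -88.2 tool [ 5.1  -0.08 19.21]
0.66 sat 15 c [ 0.6172 -0.0843] size [28.8 42.8] ang -89.9 tool [ 0.95 -0.07 19.21]
[(-150.0, 93), (-148.5, 92), (-147.0, 89), (-145.5, 138), (-144.0, 224), (-142.5, 224), (-141.0, 223), (-139.5, 223), (-138.0, 223), (-136.5, 222), (-135.0, 222), (-133.5, 221), (-132.0, 93), (-130.5, 92), (-129.0, 93), (-127.5, 92), (-126.0, 92), (-124.5, 94), (-123.0, 217), (-121.5, 216), (-120.0, 216), (-118.5, 216), (-117.0, 215), (-115.5, 214), (-114.0, 214), (-112.5, 212), (-111.0, 217), (-109.5, 214), (-108.0, 206), (-106.5, 196), (-105.0, 187), (-103.5, 179), (-102.0, 206), (-100.5, 205), (-99.0, 205), (-97.5, 203), (-96.0, 
[... 3326 characters left out ...]
 179, 180, 163, 125, 149, 178, 180, 180, 179, 171, 170, 170, 169, 170, 170, 169, 139, 92, 87, 170, 183, 179, 178, 130, 145, 146, 147, 147, 147, 148, 148, 149]
[168, 168, 168, 172, 172, 171, 168, 168, 168, 168, 168, 164, 164, 164, 169, 170, 170, 170, 170, 152, 170, 172, 170, 124, 117, 117, 111, 107, 106, 107, 111, 111, 111, 163, 168, 174, 173, 170, 168, 168, 155, 160, 160, 156, 111, 64, 58, 58, 59, 59, 67, 89, 91, 94, 100, 110, 118, 127, 134, 141, 146, 151, 155, 159, 161, 164, 165, 167, 168, 169, 170, 171, 172, 173, 173, 173, 174, 174, 174, 174, 175, 175, 175, 175, 175, 175, 175, 175, 175, 175, 175, 175, 175, 175, 175, 175, 175, 175, 175, 175, 175, 175, 175, 175, 175, 175, 174, 175, 176, 175]
```

```bash
python3 -c "
from h import *
M=bot.camera_model('wrist');T0=np.array(M['world_from_camera']);e=np.array(bot.get_obs()['eef_pos'])
for n,p in(('w10',[.6168,-.1188,.1507]),('w9',[.61564,-.11927,.15047]),('wl',e)):
    m=dict(M);T=T0.copy();T[:3,3]+=np.array(p)-e;m['world_from_camera']=T
    im=cv2.cvtColor(cv2.imread(f'pics/{n}.png'),6)
    def line(dx,z,y0,y1,dy=.001):
        L=[]
        for y in np.arange(y0,y1,dy):
            u,v=proj('wrist',[.616-.0155*(y+.049)+dx,y,z],m)
            if 0<=v<399: L.append((round(float(y)*1000,1),int(im[int(v),int(u)-2:int(u)+3].mean())))
        L=np.array(L);g=np.abs(np.diff(L[:,1]));print(n,[(L[i,0],L[i,1],L[i+1,1]) for i in range(len(g)) if g[i]>25])
    line(-.027,.044,-.27,-.19);line(0.012,.044,-.24,-.15);line(-.0165,.084,-.17,-.13)
"

```

```text
w10 [(np.float64(-250.0), np.float64(173.0), np.float64(218.0)), (np.float64(-240.0), np.float64(223.0), np.float64(104.0)), (np.float64(-235.0), np.float64(98.0), np.float64(174.0)), (np.float64(-232.0), np.float64(175.0), np.float64(218.0)), (np.float64(-211.0), np.float64(207.0), np.float64(175.0)), (np.float64(-210.0), np.float64(175.0), np.float64(204.0))]
w10 [(np.float64(-240.0), np.float64(239.0), np.float64(196.0)), (np.float64(-239.0), np.float64(196.0), np.float64(130.0)), (np.float64(-238.0), np.float64(130.0), np.float64(95.0)), (np.float64(-235.0), np.float64(79.0), np.float64(160.0)), (np.float64(-222.0), np.float64(142.0), np.float64(115.0)), (np.float64(-210.0), np.float64(121.0), np.float64(206.0)), (np.float64(-159.0), np.float64(223.0), np.float64(54.0)), (np.float64(-158.0), np.float64(54.0), np.float64(85.0))]
w10 [(np.float64(-164.0), np.float64(221.0), np.float64(180.0)), (np.float64(-163.0), np.float64(180.0), np.float64(52.0)), (np.float64(-162.0), np.float64(52.0), np.float64(84.0)), (np.float64(-155.0), np.float64(85.0), np.float64(49.0)), (np.float64(-150
[... 1570 characters left out ...]
float64(173.0), np.float64(227.0)), (np.float64(-216.0), np.float64(227.0), np.float64(194.0)), (np.float64(-215.0), np.float64(194.0), np.float64(220.0)), (np.float64(-205.0), np.float64(233.0), np.float64(157.0)), (np.float64(-198.0), np.float64(112.0), np.float64(141.0)), (np.float64(-197.0), np.float64(141.0), np.float64(199.0)), (np.float64(-196.0), np.float64(199.0), np.float64(236.0))]
wl [(np.float64(-238.0), np.float64(156.0), np.float64(99.0)), (np.float64(-233.0), np.float64(100.0), np.float64(155.0)), (np.float64(-214.0), np.float64(167.0), np.float64(239.0)), (np.float64(-163.0), np.float64(227.0), np.float64(95.0))]
wl [(np.float64(-161.0), np.float64(225.0), np.float64(92.0))]
```

move_arm --motion '[{"x": 4,"y": 0,"z": 0,"yaw": 0},{"x": 8,"y": 0,"z": 0,"yaw": 0},{"x": 11.5,"y": 0,"z": 0,"yaw": 0},{"x": 11.5,"y": 0,"z": 0,"yaw": 0},{"x": 11.5,"y": 0,"z": 4,"yaw": 0},{"x": 11.5,"y": 0,"z": 9,"yaw": 0},{"x": 11.5,"y": 0,"z": 12.5,"yaw": 0},{"x": 11.5,"y": 0,"z": 13.8,"yaw": 0},{"x": 11.5,"y": 0,"z": 13.8,"yaw": 0}]' --gripper 0.3

```text
clock: 61.28
eef_pos: [0.6179, -0.1899, 0.0225]
tool_rot: [0.713, -0.701, -0.001, 0.0]
ft_force: [-0.1, -0.1, 0.8]
grip_width: 0.0551
grasp_force: 0.0
```

move_arm --motion '[{"x": 0,"y": 0,"z": 0,"yaw": 0},{"x": 0,"y": 0,"z": 0,"yaw": 0},{"x": 0,"y": 0,"z": 0,"yaw": 0},{"x": 0,"y": 0,"z": 0,"yaw": 0},{"x": 0,"y": 0,"z": 0,"yaw": 0}]' --gripper -1

```text
clock: 61.9
eef_pos: [0.6194, -0.1915, 0.025]
tool_rot: [0.713, -0.702, 0.002, -0.001]
ft_force: [0.4, 0.5, 6.1]
grip_width: 0.0163
grasp_force: 58.7
```

```bash
python3 -c "
from h import *
np.set_printoptions(precision=3,suppress=True)
o=bot.get_obs();print(o['eef_pos'],o['grip_width'],o['ft_force'])
im=cv2.imread('pics/side0.png')
for n in('stylus_tip','marker'):
    for d in bot.cut_out('top',n)[:2]: print(n,d['score'],d['centre'])
for y in(.2,.22,.24): print(proj('side',[.6105,y,.092]),proj('top',[.6105,y,.165]))
"
```

```text
[ 0.619 -0.191  0.025] 0.016276515400154637 [0.436 0.544 6.084]
stylus_tip 0.92 [156.0, 233.6]
marker 0.7 [158.2, 235.3]
[309.673 166.001] [260.051 159.545]
[305.072 163.632] [251.728 159.344]
[300.571 161.314] [243.397 159.142]
```

move_arm --motion '[{"x": -0.2,"y": 0,"z": 0,"yaw": 0},{"x": -0.6,"y": 0,"z": 0,"yaw": 0},{"x": -1.2,"y": 0,"z": 0,"yaw": 0},{"x": -2,"y": 0,"z": 0,"yaw": 0},{"x": -2.8,"y": 0,"z": 0,"yaw": 0},{"x": -3.6,"y": 0,"z": 0,"yaw": 0},{"x": -4.4,"y": 0,"z": 0,"yaw": 0},{"x": -5.2,"y": 0,"z": 0,"yaw": 0},{"x": -6,"y": 0,"z": 0,"yaw": 0},{"x": -6.8,"y": 0,"z": 0,"yaw": 0},{"x": -7.6,"y": 0,"z": 0,"yaw": 0},{"x": -8.4,"y": 0,"z": 0,"yaw": 0},{"x": -9.2,"y": 0,"z": 0,"yaw": 0},{"x": -10,"y": 0,"z": 0,"yaw": 0},{"x": -10.8,"y": 0,"z": 0,"yaw": 0},{"x": -11.4,"y": 0,"z": 0,"yaw": 0},{"x": -11.8,"y": 0,"z": 0,"yaw": 0},{"x": -12,"y": 0,"z": 0,"yaw": 0},{"x": -12,"y": 0,"z": 0,"yaw": 0}]'

```text
clock: 64.38
eef_pos: [0.6173, -0.074, 0.025]
tool_rot: [0.712, -0.702, 0.003, 0.001]
ft_force: [-0.2, -5.8, 6.4]
grip_width: 0.0166
grasp_force: 58.9
```

move_arm --motion '[{"x": -0.2,"y": 0,"z": 0,"yaw": 0},{"x": -0.6,"y": 0,"z": 0,"yaw": 0},{"x": -1.2,"y": 0,"z": 0,"yaw": 0},{"x": -2,"y": 0,"z": 0,"yaw": 0},{"x": -2.8,"y": 0,"z": 0,"yaw": 0},{"x": -3.4,"y": 0,"z": 0,"yaw": 0},{"x": -3.8,"y": 0,"z": 0,"yaw": 0},{"x": -4,"y": 0,"z": 0,"yaw": 0},{"x": -4,"y": 0,"z": 0,"yaw": 0},{"x": -4,"y": 0,"z": 0,"yaw": 0}]'

```text
clock: 65.62
eef_pos: [0.6166, -0.0339, 0.025]
tool_rot: [0.712, -0.702, 0.003, 0.0]
ft_force: [-1.3, -5.4, 8.2]
grip_width: 0.0165
grasp_force: 58.9
```

move_arm --motion '[{"x": 0,"y": 0,"z": 0,"yaw": 0},{"x": 0,"y": 0,"z": 0,"yaw": 0},{"x": 0,"y": 0,"z": 0,"yaw": 0},{"x": 0,"y": 0,"z": 0,"yaw": 0},{"x": 0,"y": 0,"z": -2,"yaw": 0},{"x": 0,"y": 0,"z": -7,"yaw": 0},{"x": 0,"y": 0,"z": -12,"yaw": 0},{"x": 0,"y": 0,"z": -14,"yaw": 0},{"x": 0,"y": 0,"z": -14,"yaw": 0}]' --gripper 0.3

```text
clock: 66.75
eef_pos: [0.617, -0.0311, 0.165]
tool_rot: [0.713, -0.701, 0.002, -0.002]
ft_force: [-0.3, -0.3, 0.5]
grip_width: 0.0557
grasp_force: 0.0
```

move_arm --motion '[{"x": 0,"y": 4,"z": 0,"yaw": 0},{"x": 0,"y": 9,"z": 0,"yaw": 0},{"x": -2,"y": 13,"z": 1,"yaw": 0},{"x": -6,"y": 16,"z": 1,"yaw": 0},{"x": -11,"y": 16.5,"z": 1,"yaw": 0},{"x": -16,"y": 16.5,"z": 1,"yaw": 0},{"x": -21,"y": 16.5,"z": 1,"yaw": 0},{"x": -26,"y": 16.5,"z": 1,"yaw": 0},{"x": -31,"y": 16.5,"z": 1,"yaw": 0},{"x": -33,"y": 16.5,"z": 1,"yaw": 0},{"x": -33,"y": 16.5,"z": 1,"yaw": 0},{"x": -33,"y": 16.5,"z": 1,"yaw": 0}]'

```text
clock: 68.25
eef_pos: [0.4448, 0.2948, 0.152]
tool_rot: [0.712, -0.702, 0.0, 0.001]
ft_force: [0.2, -0.0, -1.1]
grip_width: 0.0553
grasp_force: 0.0
```

```bash
python3 -c "
from h import *
np.set_printoptions(precision=3,suppress=True)
fer(z=.072)
for d in bot.cut_out('wrist','stylus_tip')[:2]: print(d['score'],d['centre'],np.argwhere(d['mask']).min(0),np.argwhere(d['mask']).max(0))
c=proj('wrist',[.611,.21,.09]).astype(int);print(c)
im=cv2.imread('pics/wl.png');x0=max(0,min(440,c[0]-100));y0=max(0,min(250,c[1]-75));print(x0,y0)
cv2.imwrite('pics/v.png',cv2.resize(im[y0:y0+150,x0:x0+200],(800,600),interpolation=cv2.INTER_CUBIC))
"
```

```text
tcp [0.445 0.295 0.152] toolang -89.2 t 68.25 w 0.0553
0.75 sat 15 c [0.609 0.163] size [37.6 31.9] ang 0.9 tool [ 13.37 -16.16  18.36]
0.68 sat 15 c [0.607 0.2  ] size [36.5 43.5] ang -89.1 tool [  9.67 -16.08  18.36]
0.75 [172.4, 124.5] [0 0] [315 206]
0.65 [321.7, 311.2] [297 281] [343 335]
[97 90]
0 15
```

View pics/v.png

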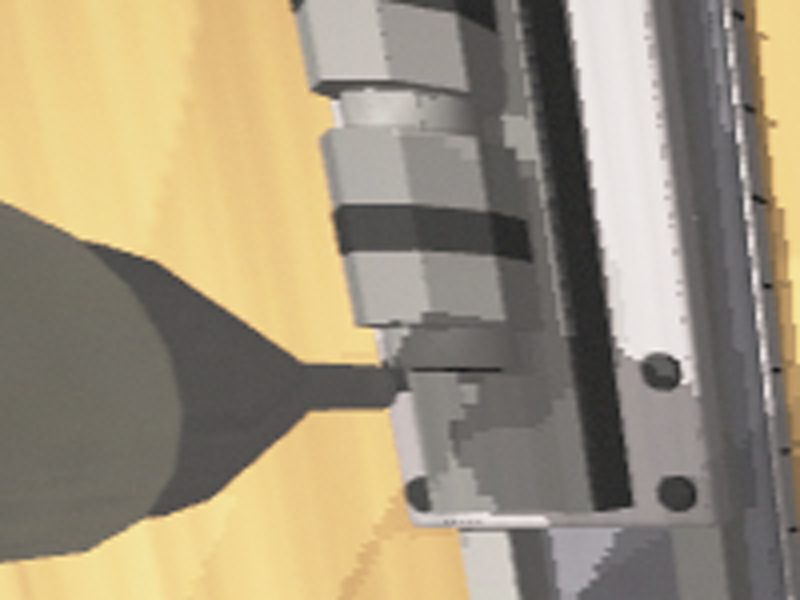

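```bash
python3 -c "
from h import *
t=ray('wrist',(101.2,111.2),.092);b=ray('wrist',(94.3,15+228/4),.087)
b1=ray('wrist',(104.5,15+230/4),.087)
n=ray('wrist',(112,15+370/4),.072)
print(t,b,b1,t-b,n)"
```

```text
[0.60983056 0.22512186 0.092     ] [0.61340701 0.19685347 0.087     ] [0.60580775 0.19709224 0.087     ] [-0.00357645  0.02826839  0.005     ] [0.61397139 0.2220793  0.072     ]
```

move_arm --motion '[{"x": 4,"y": 0,"z": 0,"yaw": 0},{"x": 9,"y": 0,"z": 0,"yaw": 0},{"x": 14,"y": 0,"z": -1,"yaw": 0},{"x": 19,"y": 0,"z": -1,"yaw": 0},{"x": 24,"y": -1,"z": -1,"yaw": 0},{"x": 29,"y": -4,"z": -1,"yaw": 0},{"x": 32,"y": -8,"z": -1,"yaw": 0},{"x": 33,"y": -12.5,"z": -1,"yaw": 0},{"x": 33.1,"y": -16,"z": -1,"yaw": 0},{"x": 33.1,"y": -16.7,"z": 0,"yaw": 0},{"x": 33.1,"y": -16.7,"z": 0,"yaw": 0},{"x": 33.1,"y": -16.7,"z": 4,"yaw": 0},{"x": 33.1,"y": -16.7,"z": 8,"yaw": 0},{"x": 33.1,"y": -16.7,"z": 11.5,"yaw": 0},{"x": 33.1,"y": -16.7,"z": 12.9,"yaw": 0},{"x": 33.1,"y": -16.7,"z": 12.9,"yaw": 0}]'

```text
clock: 70.4
eef_pos: [0.6162, -0.0321, 0.0237]
tool_rot: [0.713, -0.702, -0.001, 0.001]
ft_force: [-1.0, 0.0, 0.5]
grip_width: 0.0555
grasp_force: 0.0
```

move_arm --motion '[{"x": 0,"y": 0,"z": 0,"yaw": 0},{"x": 0,"y": 0,"z": 0,"yaw": 0},{"x": 0,"y": 0,"z": 0,"yaw": 0},{"x": 0,"y": 0,"z": 0,"yaw": 0},{"x": 0,"y": 0,"z": 0,"yaw": 0}]' --gripper -1

```text
clock: 71.03
eef_pos: [0.6164, -0.0323, 0.0257]
tool_rot: [0.713, -0.702, -0.0, 0.0]
ft_force: [-5.5, 0.4, 6.9]
grip_width: 0.0158
grasp_force: 58.7
```

move_arm --motion '[{"x": -0.2,"y": 0,"z": 0,"yaw": 0},{"x": -0.5,"y": 0,"z": 0,"yaw": 0},{"x": -1,"y": 0,"z": 0,"yaw": 0},{"x": -1.5,"y": 0,"z": 0,"yaw": 0},{"x": -2,"y": 0,"z": 0,"yaw": 0},{"x": -2.5,"y": 0,"z": 0,"yaw": 0},{"x": -2.8,"y": 0,"z": 0,"yaw": 0},{"x": -3,"y": 0,"z": 0,"yaw": 0},{"x": -3,"y": 0,"z": 0,"yaw": 0},{"x": -3,"y": 0,"z": 0,"yaw": 0}]'

```text
clock: 72.28
eef_pos: [0.6159, -0.0049, 0.0257]
tool_rot: [0.712, -0.702, 0.001, 0.002]
ft_force: [-6.3, -6.0, 8.4]
grip_width: 0.0164
grasp_force: 58.7
```

move_arm --motion '[{"x": -0.1,"y": 0,"z": 0,"yaw": 0},{"x": -0.1,"y": 0,"z": 0,"yaw": 0},{"x": 0,"y": 0,"z": 0,"yaw": 0},{"x": 0.1,"y": 0,"z": 0,"yaw": 0},{"x": 0.15,"y": 0,"z": 0,"yaw": 0},{"x": 0.15,"y": 0,"z": 0,"yaw": 0}]'

```text
clock: 73.03
eef_pos: [0.6159, -0.0039, 0.0257]
tool_rot: [0.712, -0.702, -0.0, 0.001]
ft_force: [-6.4, -0.3, 7.2]
grip_width: 0.0161
grasp_force: 58.7
```

move_arm --motion '[{"x": 0,"y": 0,"z": 0,"yaw": 0},{"x": 0,"y": 0,"z": 0,"yaw": 0},{"x": 0,"y": 0,"z": 0,"yaw": 0},{"x": 0,"y": 0,"z": 0,"yaw": 0},{"x": 0,"y": 0,"z": -2,"yaw": 0},{"x": 0,"y": 0,"z": -7,"yaw": 0},{"x": 0,"y": 0,"z": -12,"yaw": 0},{"x": 0,"y": 0,"z": -14,"yaw": 0},{"x": 0,"y": 4,"z": -14,"yaw": 0},{"x": 0,"y": 9,"z": -14,"yaw": 0},{"x": -2,"y": 13,"z": -13,"yaw": 0},{"x": -6,"y": 16.5,"z": -13,"yaw": 0},{"x": -12,"y": 16.5,"z": -13,"yaw": 0},{"x": -18,"y": 16.5,"z": -13,"yaw": 0},{"x": -24,"y": 16.5,"z": -13,"yaw": 0},{"x": -29.5,"y": 16.5,"z": -13,"yaw": 0},{"x": -29.5,"y": 16.5,"z": -13,"yaw": 0},{"x": -29.5,"y": 16.5,"z": -13,"yaw": 0}]' --gripper 0.3

```text
clock: 75.28
eef_pos: [0.4471, 0.2884, 0.1535]
tool_rot: [0.713, -0.701, 0.0, 0.001]
ft_force: [-0.1, 0.1, -0.0]
grip_width: 0.0554
grasp_force: 0.0
```

```bash
python3 -c "
from h import *
fer(z=.072)
M=bot.camera_model('wrist');im=cv2.cvtColor(cv2.imread('pics/wl.png'),6)
for dx in(-.009,-.006,.003):
    L=[]
    for y in np.arange(.12,.26,.001):
        u,v=proj('wrist',[.616-.0155*(y+.049)+dx,y,.087 if dx>-.008 else .084],M)
        if 0<=v<399: L.append((round(float(y)*1000),int(im[int(v),int(u)-1:int(u)+2].mean())))
    L=np.array(L);g=np.diff(L[:,1]);print(dx,[(int(L[i,0]),int(L[i,1]),int(L[i+1,1])) for i in range(len(g)) if abs(g[i])>25])
c=proj('wrist',[.611,.225,.092]);print(c)
u,v=c.astype(int)
for r in range(v-16,v+17,2): print(r,im[r,max(0,u-25):u+26:2].tolist())
"
```

```text
tcp [0.4471 0.2884 0.1535] toolang -89.1 t 75.28 w 0.0554
0.98 sat 15 c [0.6081 0.1859] size [36.6 42.9] ang -89.0 tool [ 10.38 -15.93  18.47]
0.89 sat 15 c [0.607 0.229] size [36.2 41.8] ang -89.0 tool [  6.07 -15.88  18.47]
-0.009 [(143, 69, 150), (156, 153, 83), (158, 100, 181), (177, 157, 77), (185, 67, 113), (186, 113, 142), (198, 144, 101), (199, 101, 157), (210, 144, 102), (219, 102, 50), (228, 76, 104), (248, 128, 164), (255, 164, 119)]
-0.006 [(143, 80, 121), (144, 121, 186), (156, 190, 81), (158, 89, 195), (177, 190, 99), (185, 76, 174), (198, 175, 130), (199, 130, 183), (210, 172, 117), (219, 106, 52), (228, 70, 109), (248, 132, 167), (258, 158, 122)]
0.003 [(143, 83, 125), (144, 125, 188), (156, 191, 164), (157, 164, 82), (159, 83, 128), (161, 148, 187), (177, 196, 98), (185, 80, 142), (186, 142, 177), (198, 177, 130), (199, 130, 84), (200, 84, 181), (216, 163, 97), (219, 98, 48), (228, 68, 96), (236, 96, 130), (247, 106, 137), (248, 137, 198)]
[104.70928602 120.92649228]
104 [209, 211, 215, 215, 214, 215, 217, 217, 143, 161, 179, 181, 139, 109, 109, 108, 108, 106, 102, 1
[... 1318 characters left out ...]
10, 110, 108, 103, 106, 104, 104, 103, 105]
128 [84, 84, 180, 201, 203, 205, 206, 209, 212, 212, 133, 92, 94, 99, 96, 111, 108, 109, 109, 108, 103, 104, 103, 105, 103, 104]
130 [84, 178, 200, 202, 203, 205, 205, 207, 212, 213, 175, 92, 96, 94, 94, 108, 111, 108, 108, 110, 105, 103, 104, 104, 116, 119]
132 [190, 202, 200, 203, 205, 204, 206, 207, 211, 212, 193, 94, 96, 96, 96, 109, 108, 109, 108, 109, 106, 104, 106, 105, 114, 122]
134 [205, 202, 199, 201, 202, 203, 207, 206, 211, 213, 203, 112, 93, 95, 96, 106, 110, 110, 109, 110, 117, 121, 121, 120, 121, 122]
136 [206, 203, 202, 203, 203, 205, 207, 206, 211, 213, 213, 114, 106, 119, 132, 134, 132, 133, 132, 133, 125, 122, 121, 120, 121, 122]
```

move_arm --motion '[{"x": 5,"y": 0,"z": 0,"yaw": 0},{"x": 10,"y": 0,"z": 0,"yaw": 0},{"x": 13,"y": -2,"z": 0,"yaw": 0},{"x": 13,"y": -2,"z": 0,"yaw": 0},{"x": 13,"y": -2,"z": 0,"yaw": 0}]'

```text
clock: 76.0
eef_pos: [0.4693, 0.1583, 0.154]
tool_rot: [0.712, -0.702, -0.0, -0.0]
ft_force: [0.2, -0.7, -0.7]
grip_width: 0.0555
grasp_force: 0.0
```

```bash
python3 -c "
from h import *
fer(z=.072)
M=bot.camera_model('wrist');im=cv2.cvtColor(cv2.imread('pics/wl.png'),6)
for dx in(-.004,0,.003):
    L=[]
    for y in np.arange(-.02,.26,.0005):
        u,v=proj('wrist',[.616-.0155*(y+.049)+dx,y,.087],M)
        if 0<=v<399 and u>2: L.append((round(float(y)*1000,1),int(im[int(round(v)),int(u)-1:int(u)+2].mean())))
    L=np.array(L);g=L[3:,1]-L[:-3,1];d=L[:,1]<130
    runs=np.flatnonzero(np.diff(d.astype(int)));print(dx,L[0,0],L[-1,0],[float(L[i,0]) for i in runs])
bot.camera('top')
for n in('adapter1','spray','sleeve','bin_floor'):
    for q in bot.cut_out('top',n)[:4]: print(n,round(q['score'],2),np.round(q['centre'],1))
"
```

```text
tcp [0.4693 0.1583 0.154 ] toolang -89.2 t 76.0 w 0.0555
0.89 sat 15 c [0.6086 0.1847] size [36.1 46.1] ang -88.4 tool [ -2.32 -13.99  18.48]
0.81 sat 14 c [0.6077 0.2242] size [37.7 49.8] ang -87.5 tool [ -6.27 -13.96  18.48]
0.73 sat 15 c [0.609  0.1439] size [37.  44.2] ang -88.4 tool [  1.76 -13.97  18.48]
0.6 sat 15 c [0.6102 0.1026] size [37.3 42.6] ang -87.4 tool [  5.89 -14.02  18.48]
-0.004 13.5 259.5 [32.5, 40.5, 53.5, 62.0, 74.5, 75.5, 96.0, 104.0, 123.5, 124.5, 137.5, 146.0, 165.0, 167.0, 179.5, 187.5, 206.5, 208.5, 214.0, 238.0, 242.5]
0 14.0 259.5 [33.0, 40.5, 53.5, 62.0, 75.0, 75.5, 96.5, 104.0, 123.5, 124.5, 137.5, 146.0, 165.0, 167.0, 179.5, 188.5, 206.5, 208.5, 214.5, 215.5, 216.5, 238.5, 242.5]
0.003 14.0 259.5 [33.0, 41.0, 53.5, 62.0, 75.0, 76.0, 96.5, 104.0, 123.0, 124.5, 137.5, 146.0, 163.5, 167.0, 179.5, 188.5, 203.0, 208.5, 218.5, 241.5, 243.5]
adapter1 0.59 [262.4 391.9]
spray 0.58 [227.4 153.5]
sleeve 0.5 [179.8 472. ]
bin_floor 0.7 [174.  473.1]
```

```bash
python3 -c "
from h import *
print(bot.job_done())"
```

```text
the job is handed in; nothing more can be done
None
```

The job is handed in; the judge's result is not known. The sleeve is in the blue bin, and all five ferrules sit in the groove with necks away from the stop, closed up tight against it. By the wrist-camera measurement, the last ferrule's band is within about 1 mm of the stylus.

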